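Counterhold the pivot bolt of the lane's guide rail

TASK

A bottle has tipped over in the little pack-off lane, and the guide rail behind the row has sagged because the nut on its pivot bolt is loose. Stand the bottle upright again in the gap between its two standing neighbours, in line with them and clear of them, without knocking them over or shifting them. Then reach down into the narrow gap behind the rail's bracket, grip the hexagonal bolt head there by its flats, turn it until the rail is level and hold it, by the bolt head alone, so that it cannot turn while I tighten the nut in front: finish while still holding it, do not let go.

Things in the scene. Friction and masses are not known exactly. Their poses are not given: they have to be found in the camera images.
- lane: Pack-off lane, one unit fixed to the bench: bare aluminium plate 250 x 305 mm, 6 mm thick, grey sheet guard along its far edge, grey bracket at its right end. Origin on the plate's underside, z up; x from the open front (robot side) to the guard; y along the row of bottles, to the left. Plate: x -132 to 118 mm, y -165 to 140 mm. The bottles' centres stand at x about +13 mm
- lane_row (a point): The tipped bottle's place in the row: point on the plate's top, nominally midway between the two neighbours and on the line of their centres. Axes as the lane's
- bottle_mid (a point): Centre (half-way up, on the axis) of the tipped bottle: closed, amber, 52 mm diameter, 109 mm tall, about 0.14 kg, centre of mass about half-way up; black cap 27.6 mm in diameter, 94 to 109 mm above its foot. z points from foot to cap. It starts on its side, its foot just in front of its place in the row, cap towards the robot; it can roll
- bottle_down: The same tipped bottle; origin at the centre of its underside, z from foot to cap
- bottle_left: Standing neighbour on the left, the same kind of bottle; origin at the centre of its underside, z from foot to cap
- bottle_right: Standing neighbour on the right, the same kind of bottle; origin at the centre of its underside, z from foot to cap
- gap_mouth (a point): Middle of the top of the narrow gap between bracket and guard, above the bolt head, level with the bracket's top, 110 mm above the bench. Axes as the lane's. Gap 44 mm wide along x, open at both ends; bracket plate 6 mm thick, 60 mm wide along y; the guard runs the whole lane, top 100 mm above the bench. Between bracket and head a 24 mm round bush, 12 mm long; 18 mm free behind the head, 57 mm below its axis
- head_mid (a point): Hexagonal head of the pivot bolt, in the gap behind the bracket, steel: 24 mm across flats, 14 mm long along the bolt's axis, which is the lane's x axis. This point: its centre, 68 mm above the bench, 42 mm below the bracket's top. Axes turn with the bolt: x along the bolt away from the robot, y square to one pair of flats (upright when the rail is level)
- pivot_bolt (a joint): Turn of the pivot bolt (head, nut and rail turn as one) about the lane's x axis, rad: 0 = rail level, negative = its free left end down. Starts at -0.22 to -0.15 and sinks by its weight to a stop at -0.22; upper stop +0.25. The weight pulls with about 0.08 N m: let go, it sinks again
- rail_end (a point): Middle of the guide rail's free left end, 240 mm from the bolt's axis and 68 mm above the bench when level. The rail is a straight bar, 16 mm high, 9 mm thick, in front of the bracket and behind the row of bottles; aluminium with a white strip
Mind the look-alikes: they are no part of the job. Leave any purple look-alike of the bottle_left alone.

How it is judged (in metres and radians):
On the way:
1. the tipped bottle stands upright in its gap in the row, let go (angle between bottle_mid's own z axis and vertical below 0.1 rad and x of bottle_mid in the frame of lane between -0.007 and 0.033 m and z of bottle_mid in the frame of lane below 0.064 m and contact force between bottle_down and the fingers below 0.05 N and y of bottle_mid in the frame of lane between -0.01 and 0.05 m), for 0.3 s.
At the end, for the whole second after the job is handed in: The bottle stands upright in its gap, in line with its neighbours (within 20 mm) and touching neither; both still stand where they stood (15 mm); the rail is level within 0.05 rad, held by the bolt head, which the fingers grip with over 4 N, and nothing presses on the rail itself (1.5 N) (angle between each of bottle_mid, bottle_left, bottle_right's own z axis and vertical below 0.1 rad and x of bottle_mid in the frame of lane between -0.007 and 0.033 m and z of bottle_mid in the frame of lane below 0.064 m and horizontal distance between bottle_mid and bottle_left above 0.053 m and horizontal distance between bottle_mid and bottle_right above 0.053 m and y of bottle_mid in the frame of lane between -0.01 and 0.05 m and distance of each of bottle_left, bottle_right from where it was at the start of the episode below 0.015 m and value of joint pivot_bolt between -0.05 and 0.05 rad and (contact force between the fingers and pivot_bolt_c0 above 4 N or contact force between the fingers and pivot_bolt_c1 above 4 N or contact force between the fingers and pivot_bolt_c2 above 4 N) and contact force between anything else and pivot_bolt_c3 below 1.5 N and contact force between the fingers and bottle_down below 0.05 N); the arm keeps its last pose, push and grip.
It fails at once if a standing neighbour is knocked over (angle between any of bottle_left, bottle_right's own z axis and vertical above 0.4 rad).
It also fails if it takes over 48 s, if anything falls off the work surface, if the arm or the gripper's body presses on something with over 40 N, if the wrist force passes 120 N, or if a joint passes its speed limit or range.

ROBOT

A 6-joint arm with a two-finger parallel gripper is mounted at the origin on a cart in front of the work surface, level with it; the furniture and walls round the work are solid. World frame = base frame: x ahead of the robot, y to its left, z up, the work surface at z = 0. Lengths are in mm, angles in rad, forces in N, time in s.
With the tool pointing down it reaches from about 225 to 725 mm from the base axis. Payload 3.1 kg.
Tool frame: the origin (TCP) lies at the centre of the arm's flange, where the gripper is bolted on; the fingertips stand 173 mm ahead of it and the grasp point (between the pads) lies 155 mm ahead of it; z points along the fingers, y is the direction in which the jaws open and shut (so a half turn about z gives the same grasp; the last joint's range is limited). The gripper opens to 85 mm and grips with 20 to 120 N. Pads are 22 mm wide; open, the fingers measure 114 mm over their backs; the gripper's body (76 mm by 85 mm) begins 54 mm behind the grasp point. The pads swing forward as they close: fully open they stand 13 mm farther back than shut.
Start: joints at [-1.41, 0.048, 0.099, 1.622, 0, 1.443], TCP at [149.506, -503.255, 404.712] pointing down, gripper open.
Joint ranges: [-2.91, 2.91], [-0.99, 1.94], [-1.21, 1.42], [-2.12, 2.29], [-1.49, 1.47], [-3.14, 3.14]. Speed limits (rad/s): [2.79, 2.79, 3.14, 3.14, 3.14, 3.14].

INTERFACE

Orientations are given as a 3x3 rotation matrix whose columns are the frame's x, y, z axes.
In Python, from rig import r gives the robot as it stands.
- The arm moves only by the shell command python3 -m pendant 'ROWS' [FORCE]. ROWS is JSON, a list of rows, each a list of 5 numbers: the closure, from 0 (fully open) to 1 (shut), then the shift along the tool's x, y, z in cm, then the turn about the tool's z in rad. A call has 1 to 8 rows; each row shifts and turns the commanded pose from where the row before left it, along the tool's axes as they then stand; what a row does not reach is not made up. A row lasts 1/12 s, in which the tool goes at most 41.7 mm and 7.16 degrees, less where a joint would pass 70% of its speed; a pose out of reach is approached as far as the arm can. A call is refused whole if a number of a shift passes 4.17 or a number of a turn 0.125, either way. A call with a gripper value outside its range is refused whole. The fingers move at their own pace and stop on an object; FORCE is the grip in N (left out, the last holds). Time passes only in rows, so rows that do not move let the fingers close. It gives the time, the measured TCP pose, the force and the opening at its end, in the units of the state.
- r.read_state(): the state, without advancing time (a new reading comes with each control period).
- r.snapshot(name): name is "scene" or "top"; returns the picture (480x640x3 uint8, red, green, blue); there is no depth.
- r.calibration(name): a dict with "mtx" (3x3 intrinsics, pixels), "R" (3x3) and "t" (3): a world point X has camera coordinates R X + t. Camera axes: x right, y down, z forward; pixel columns grow to the right and rows downward; lengths in mm; the calibration is good to about 2 mm. A picture is of the moment at which its call begins. calibration takes no time and is no camera call.
- r.hand_in(): hands the job in, once; it reports no verdict.
The state is a dict: "time": time; "qpos": joint angles; "qvel": joint speeds; "effort": joint torques, N m; "eef_pos": TCP position; "orientation": TCP orientation; "ft_force": force on the tool from outside, world axes, zero at the start; "wrist_torque": the same for the moment, N m; "opening": opening from 0.0 (shut) to 1.0 (fully open).
Only numpy, scipy, OpenCV 4.12 (cv2) and the standard library are available. Lean on these libraries where they do the work, as an engineer would, in place of code of your own. Each camera call takes 0.05 s, during which the arm holds its last target.

## Working session

There is one attempt and no reset: what is moved stays moved. The work goes in short steps, Python scripts to look and compute and a shell command to move; the robot and the scene stay as the last step left them, time stands still between calls to the robot, and variables do not carry over. Pictures are saved under pics/ and viewed, and the job is handed in when it is done.

```bash
ls; mkdir -p pics
python3 - <<'E'
from rig import r
import cv2
for n in("scene","top"):
    cv2.imwrite(f"pics/{n}0.png",r.snapshot(n)[:,:,::-1]); c=r.calibration(n); print(n,c)
print(r.read_state())
E
```

```text
pics
scene {'mtx': array([[462.58105307,   0.        , 314.22686049],
       [  0.        , 462.58105307, 233.76536506],
       [  0.        ,   0.        ,   1.        ]]), 'R': array([[-0.7776939 , -0.62863427, -0.00333904],
       [-0.3193678 ,  0.39965908, -0.85923037],
       [ 0.54147614, -0.66715184, -0.51157797]]), 't': array([472.35617307, 268.57003475, 594.88111893])}
top {'mtx': array([[610.06394629,   0.        , 324.00490666],
       [  0.        , 610.06394629, 238.77138715],
       [  0.        ,   0.        ,   1.        ]]), 'R': array([[-0.02895594, -0.99957864, -0.00202594],
       [-0.98893673,  0.02894254, -0.14548703],
       [ 0.14548436, -0.00220918, -0.98935808]]), 't': array([  36.78958846,  604.09739049, 1056.9263773 ])}
{'time': 0.1, 'qpos': array([-1.40982035e+00,  4.86736705e-02,  9.77152148e-02,  1.62200912e+00,
        2.00146068e-05,  1.44300092e+00]), 'qvel': array([ 0.00101444, -0.00119335,  0.00176717, -0.00029024, -0.00167701,
        0.00110002]), 'effort': array([ 2.14436521e-03, -3.39851260e+01,  3.20935571e+01,  1.57445460e-02,
       -1.78729406e-04, -1.72692239e-06]), 'eef_pos': array([ 149.46808124, -503.06955462,  403.61568665]), 'orientation': array([[ 9.58594532e-01,  2.84774325e-01, -3.28254745e-04],
       [ 2.84774360e-01, -9.58592174e-01,  2.14638082e-03],
       [ 2.96571721e-04, -2.15098746e-03, -9.99997643e-01]]), 'ft_force': array([ 0.30959647, -0.01508468, -0.69168929]), 'wrist_torque': array([0.01746103, 0.0147425 , 0.02519504]), 'opening': 1.005089677447889}
```

View pics/scene0.png

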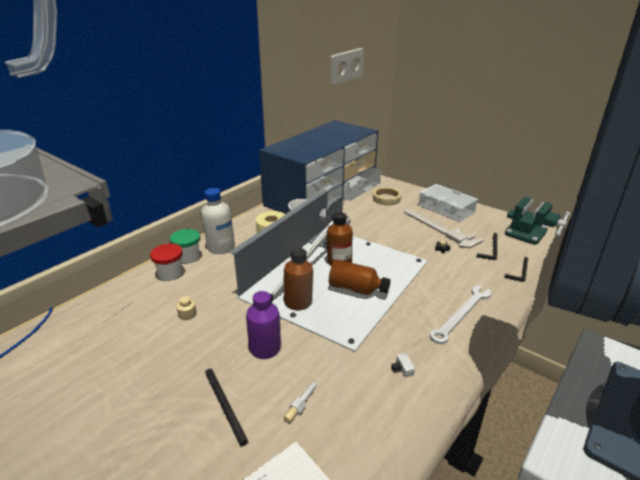

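View pics/top0.png

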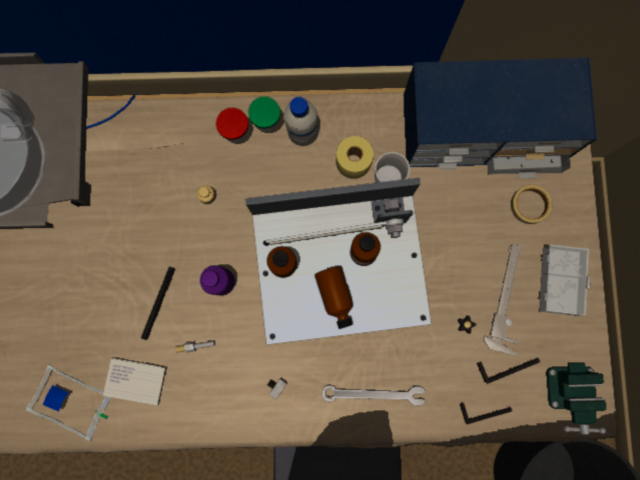

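The overview shows the lane in the top view at about (340,265). The tipped amber bottle is at (335,295), with amber neighbours at (282,260) and (365,247). The purple look-alike is at (216,280), off the lane. Next I'll enlarge the crops.

Run:
```python
import cv2
a=cv2.imread("pics/top0.png")[165:355,235:445]; cv2.imwrite("pics/topc.png",cv2.convertScaleAbs(cv2.resize(a,(800,724),interpolation=cv2.INTER_CUBIC)[:600+124],alpha=1.3)[:724:1])
a=cv2.resize(a,(660,597),interpolation=cv2.INTER_CUBIC);cv2.imwrite("pics/topc.png",cv2.convertScaleAbs(a,alpha=1.4))
a=cv2.imread("pics/scene0.png")[180:350,220:440];cv2.imwrite("pics/scenec.png",cv2.convertScaleAbs(cv2.resize(a,(770,595),interpolation=cv2.INTER_CUBIC),alpha=1.3))
```

```text
(no output)
```

View pics/topc.png

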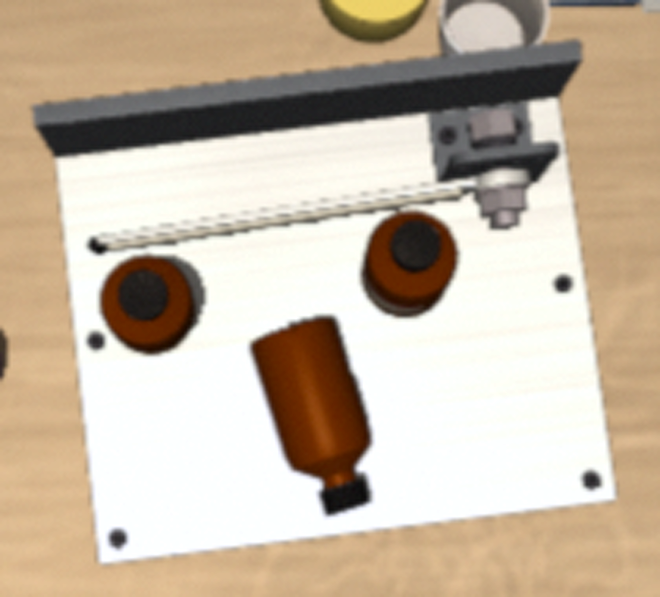

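View pics/scenec.png

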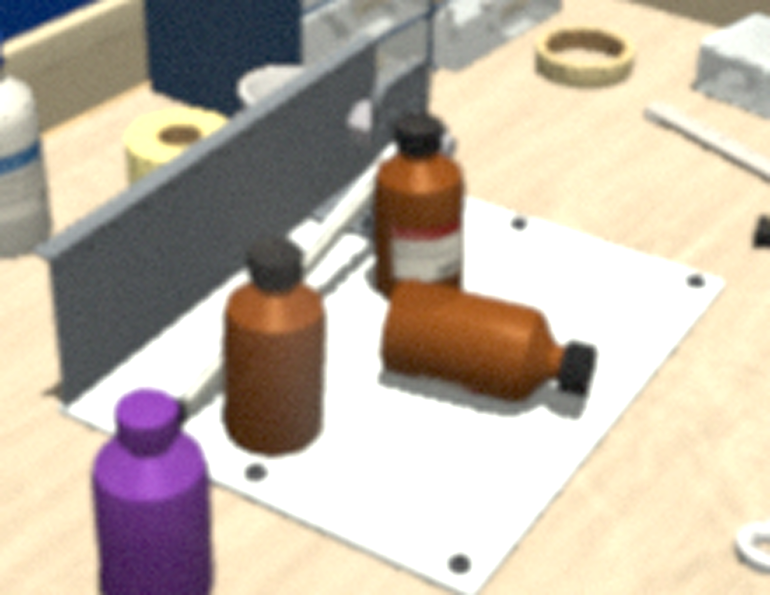

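The crop confirms the layout: tipped bottle with its cap at crop (345,493), neighbours at crop (148,300) and (412,255). The bolt head sits behind the bracket at crop (493,125), the nut is in front of it, and the free end of the rail is at crop (98,243). The purple bottle is off the plate and is the look-alike to leave alone. Now I'll measure positions.

```bash
cat > h.py <<'E'
import numpy as np,cv2
from rig import r
def ray(n,uv,z):
    c=r.calibration(n);K,R,t=c["mtx"],c["R"],c["t"]
    o=-R.T@t; d=R.T@np.linalg.inv(K)@np.array([uv[0],uv[1],1.]); return o+d*(z-o[2])/d[2]
def proj(n,X):
    c=r.calibration(n);p=c["mtx"]@(c["R"]@np.array(X)+c["t"]);return p[:2]/p[2]
def tri(a,ua,b,ub):
    P=[];
    for n in(a,b):
        c=r.calibration(n);P.append(c["mtx"]@np.c_[c["R"],c["t"]])
    X=cv2.triangulatePoints(P[0],P[1],np.array(ua,float),np.array(ub,float)).ravel();return X[:3]/X[3]
E
python3 - <<'E'
from h import *
a=cv2.imread("pics/top0.png").astype(int);b,g,rr=a[...,0],a[...,1],a[...,2]
hsv=cv2.cvtColor(a.astype('uint8'),cv2.COLOR_BGR2HSV)
# plate: bright low saturation
m=((hsv[...,1]<45)&(hsv[...,2]>140)).astype('uint8');m[:, :230]=0;m[:,450:]=0;m[:185]=0;m[350:]=0
m=cv2.morphologyEx(m,cv2.MORPH_CLOSE,np.ones((5,5)))
cs=max(cv2.findContours(m,0,1)[0],key=cv2.contourArea)
h=cv2.convexHull(cs);ap=cv2.approxPolyDP(h,5,True)[:,0];print(ap)
for p in ap:print(p,ray("top",p,6).round(1))
am=((rr>50)&(rr>2.2*g)&(b<40)).astype('uint8')
n,l,s,c=cv2.connectedComponentsWithStats(am)
for i in range(1,n):
    if s[i,4]>150 and 240<c[i,0]<440:
        print("amber",s[i],c[i]); pts=np.argwhere(l==i)[:,::-1]
        w=np.array([ray("top",p,32)[:2] for p in pts]);mu=w.mean(0);ev,V=np.linalg.eigh(np.cov(w.T));pr=(w-mu)@V
        print(mu.round(1),V[:,1],np.percentile(pr,[0.5,99.5],axis=0).round(1).tolist())
bm=(hsv[...,2]<48).astype('uint8');bm[:, :255]=0;bm[:,425:]=0;bm[:225]=0;bm[330:]=0
n,l,s,c=cv2.connectedComponentsWithStats(bm)
for i in range(1,n):
    if s[i,4]>20:
        print("black",s[i],c[i],ray("top",c[i],115).round(1),ray("top",c[i],32).round(1))
E
```

```text
[[412 197]
 [430 323]
 [267 344]
 [253 216]]
[412 197] [ 685.3 -149.2    6. ]
[430 323] [ 449.1 -170.3    6. ]
[267 344] [419.8 128.6   6. ]
[253 216] [657.7 151.2   6. ]
amber [352 234  27  26 319] [364.55172414 248.65830721]
[586.4 -54.1] [0.40286158 0.91526092] [[-28.3, -23.4], [18.2, 23.3]]
amber [268 248  27  26 348] [281.62356322 261.61781609]
[567.1  97.3] [-0.4464437   0.89481172] [[-26.1, -24.2], [20.9, 23.2]]
amber [ 316  267   35   53 1036] [333.55984556 291.59555985]
[510.1   4.8] [-0.96112803 -0.27610309] [[-21.5, -40.8], [21.5, 49.5]]
black [359 235  17  17 226] [366.82300885 242.9380531 ] [585.3 -52.6 115. ] [596.8 -58.6  32. ]
black [351 248  25  17 107] [361.51401869 258.39252336] [559.4 -42.7 115. ] [568.7 -47.9  32. ]
black [273 250  16  17 217] [280.359447   258.40092166] [563.3  93.6 115. ] [573.   99.5  32. ]
black [275 256  23  21  83] [289.31325301 269.72289157] [543.8  79.  115. ] [551.9  83.6  32. ]
black [339 267  12  34  63] [344.71428571 282.63492063] [519.5 -13.1 115. ] [525.6 -15.9  32. ]
black [338 317  14  11 107] [344.57009346 322.20560748] [454.1 -10.6 115. ] [454.8 -13.2  32. ]
```

Run:
```python
from h import *
a=cv2.imread("pics/top0.png")
g=a.max(2)
m=((g<100)).astype('uint8');m[:, :305]=0;m[:,360:]=0;m[:262]=0;m[332:]=0
n,l,s,c=cv2.connectedComponentsWithStats(m);i=1+np.argmax(s[1:,4]);print(s[i])
pts=np.argwhere(l==i)[:,::-1];w=np.array([ray("top",p,32)[:2] for p in pts])
rc=cv2.minAreaRect(w.astype(np.float32));print(rc)
mu=w.mean(0);ev,V=np.linalg.eigh(np.cov(w.T));d=V[:,1]*np.sign(-V[0,1]);n_=np.array([-d[1],d[0]])
for k in range(3):
    s_=(w-mu)@d;q=(w-mu)@n_
    mids=[];ss=[]
    for x in np.arange(np.floor(s_.min()),s_.max(),4):
        k_=(s_>=x)&(s_<x+4)
        if k_.sum()>4: mids.append((q[k_].max()+q[k_].min())/2);ss.append(x+2);
        if k==2: print(round(x+2),q[k_].min().round(1),q[k_].max().round(1))
    p=np.polyfit(ss,mids,1);mu=mu+n_*p[1];d=d+n_*p[0];d/=np.linalg.norm(d);n_=np.array([-d[1],d[0]])
print("dir",d,np.arctan2(d[1],d[0]),"foot",mu+d*((w-mu)@d).min(),"capend",mu+d*((w-mu)@d).max())
cv2.imwrite("pics/m.png",cv2.resize((l==i).astype('uint8')[255:335,300:365]*255,None,fx=6,fy=6,interpolation=0))
# head, from enlarged crop pixel
for u,v,z in((493,125,80),(493,110,80),(493,140,80),(475,125,80),(515,125,80),(504,150,110),(98,243,40)):
    p=(235+u/660*210,165+v/597*190);print(p,ray("top",p,z).round(1))
x=np.array([.9956,.094,0]);y=np.array([-.094,.9956,0])
print(r.read_state()["orientation"][:,:2].round(3))
```

```text
[ 315  266   38   63 1469]Traceback (most recent call last):
  File "<stdin>", line 6, in <module>
  File "h.py", line 4, in ray
    c=r.calibration(n);K,R,t=c["mtx"],c["R"],c["t"]
ValueError: time passes only in moves, steps and waits
```

```bash
python3 - <<'E'
from rig import r
import json
json.dump({n:{k:v.tolist() for k,v in r.calibration(n).items()} for n in("scene","top")},open("cal.json","w"))
E
cat > h.py <<'E'
import numpy as np,cv2,json
CAL={n:{k:np.array(v) for k,v in c.items()} for n,c in json.load(open("cal.json")).items()}
def ray(n,uv,z):
    c=CAL[n];K,R,t=c["mtx"],c["R"],c["t"]
    o=-R.T@t; d=R.T@np.linalg.inv(K)@np.array([uv[0],uv[1],1.]); return o+d*(z-o[2])/d[2]
def proj(n,X):
    c=CAL[n];p=c["mtx"]@(c["R"]@np.array(X)+c["t"]);return p[:2]/p[2]
def tri(a,ua,b,ub):
    P=[CAL[n]["mtx"]@np.c_[CAL[n]["R"],CAL[n]["t"]] for n in(a,b)]
    X=cv2.triangulatePoints(P[0],P[1],np.array(ua,float),np.array(ub,float)).ravel();return X[:3]/X[3]
def snap(n,f,box=None,al=1.3):
    from rig import r
    a=r.snapshot(n)[:,:,::-1].copy();cv2.imwrite("pics/"+f+"_full.png",a)
    if box:
        x0,y0,x1,y1=box;k=min(800/(x1-x0),600/(y1-y0));a=cv2.resize(a[y0:y1,x0:x1],None,fx=k,fy=k,interpolation=cv2.INTER_CUBIC)[:600,:800]
    cv2.imwrite("pics/"+f+".png",cv2.convertScaleAbs(a,alpha=al))
def to(goal,yaw_turn=0):
    "goal TCP world mm -> shift in tool axes cm"
    from rig import r
    s=r.read_state();return (s["orientation"].T@(np.array(goal)-s["eef_pos"])/10).round(2),s
E
python3 - <<'E'
from h import *
a=cv2.imread("pics/top0.png")
g=a.max(2)
m=((g<100)).astype('uint8');m[:, :305]=0;m[:,360:]=0;m[:262]=0;m[332:]=0
n,l,s,c=cv2.connectedComponentsWithStats(m);i=1+np.argmax(s[1:,4]);print(s[i])
pts=np.argwhere(l==i)[:,::-1];w=np.array([ray("top",p,32)[:2] for p in pts])
mu=w.mean(0);ev,V=np.linalg.eigh(np.cov(w.T));d=V[:,1]*np.sign(-V[0,1]);n_=np.array([-d[1],d[0]])
for k in range(3):
    s_=(w-mu)@d;q=(w-mu)@n_
    mids=[];ss=[]
    for x in np.arange(np.floor(s_.min()),s_.max(),4):
        k_=(s_>=x)&(s_<x+4)
        if k_.sum()>4: mids.append((q[k_].max()+q[k_].min())/2);ss.append(x+2);
        if k==2: print(round(x+2),q[k_].min().round(1),q[k_].max().round(1))
    p=np.polyfit(ss[2:-1],mids[2:-1],1);mu=mu+n_*p[1];d=d+n_*p[0];d/=np.linalg.norm(d);n_=np.array([-d[1],d[0]])
print("dir",d,np.arctan2(d[1],d[0]),"foot",mu+d*((w-mu)@d).min(),"capend",mu+d*((w-mu)@d).max())
cv2.imwrite("pics/m.png",cv2.resize((l==i).astype('uint8')[255:335,300:365]*255,None,fx=6,fy=6,interpolation=0))
for u,v,z in((493,125,80),(493,110,80),(493,140,80),(475,125,80),(515,125,80),(504,150,110),(98,243,40)):
    p=(235+u/660*210,165+v/597*190);print(p,ray("top",p,z).round(1))
E
```

```text
[ 315  266   38   63 1469]
-48 -21.5 22.1
-44 -24.9 25.5
-40 -25.4 26.1
-36 -25.4 25.0
-32 -24.7 25.6
-28 -25.8 25.6
-24 -25.2 25.7
-20 -25.8 25.1
-16 -25.7 24.0
-12 -25.6 25.7
-8 -25.0 26.3
-4 -25.6 25.8
0 -25.5 25.8
4 -24.9 25.2
8 -25.4 25.8
12 -25.4 25.8
16 -25.3 24.7
20 -25.8 24.8
24 -25.2 24.2
28 -23.4 23.1
32 -21.7 19.7
36 -15.5 14.6
40 -9.7 9.5
44 -9.7 13.0
48 -13.0 14.1
52 -13.6 13.0
56 -13.5 13.6
60 -12.4 12.5
dir [-0.96043947 -0.27848883] -2.859372323380542 foot [553.02235064  15.54485915] capend [447.24613548 -15.12598991]
(391.8636363636364, 204.7822445561139) [ 656.6 -101.8   80. ]
(391.8636363636364, 200.00837520938023) [ 665.1 -102.2   80. ]
(391.8636363636364, 209.55611390284758) [ 648.  -101.5   80. ]
(386.1363636363636, 204.7822445561139) [656.9 -91.8  80. ]
(398.8636363636364, 204.7822445561139) [ 656.2 -114.1   80. ]
(395.3636363636364, 212.73869346733667) [ 636.6 -103.7  110. ]
(266.1818181818182, 242.33668341708542) [602.1 124.   40. ]
```

View pics/m.png

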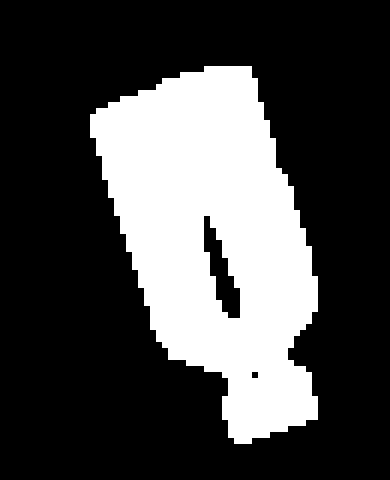

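```bash
python3 -m pendant '[[0,2.65,-2.39,0,0],[0,2.65,-2.39,0,0],[0,2.65,-2.39,0,0],[0,2.65,-2.39,0,0],[0,2.65,-2.39,0,0],[0,2.65,-2.39,0,0],[0,2.65,-2.39,0,0],[0,2.65,-2.39,0,0]]' 20
python3 -m pendant '[[0,2.65,-2.39,1,0],[0,2.65,-2.39,1,0],[0,2.65,-2.39,1,0],[0,2.65,-2.39,1,0],[0,2.65,-2.39,1,0],[0,2.65,-2.39,1,0],[0,2.65,-2.39,1,0],[0,2.65,-2.39,1,0]]'
python3 -m pendant '[[0,0,0,0,0],[0,0,0,0,0]]'
python3 -c "
from h import *
g,s=to([447.4,-15.1,194]);print(g,s['orientation'].round(3).tolist())"
```

```text
time: 0.77
eef_pos: [298.6, -257.9, 404.2]
orientation: [[0.959, 0.284, -0.0], [0.284, -0.959, 0.0], [-0.0, -0.001, -1.0]]
ft_force: [1.1, -0.9, 0.4]
opening: 1.003
time: 1.43
eef_pos: [447.4, -14.0, 323.8]
orientation: [[0.958, 0.285, -0.0], [0.285, -0.958, -0.0], [-0.0, -0.0, -1.0]]
ft_force: [1.0, -0.8, -0.4]
opening: 0.997
time: 1.6
eef_pos: [446.9, -14.3, 323.2]
orientation: [[0.957, 0.289, -0.003], [0.289, -0.957, 0.0], [-0.003, -0.001, -1.0]]
ft_force: [0.4, -0.6, 0.8]
opening: 0.998
[ 0.06  0.11 12.92] [[0.957, 0.289, -0.003], [0.289, -0.957, 0.0], [-0.003, -0.001, -1.0]]
```

Motion tracks well. I'll descend and check before gripping.

```bash
python3 -m pendant '[[0,0.06,0.1,3,0],[0,0,0,3,0],[0,0,0,3,0],[0.2,0,0,2,0],[0.2,0,0,1.4,0],[0.2,0,0,0.5,0],[0.3,0,0,0,0],[0.3,0,0,0,0]]'
python3 -c "
from h import *
snap('scene','s1',(240,180,440,330));snap('top','t1',(240,160,440,310+10))"
```

```text
time: 2.27
eef_pos: [448.0, -17.5, 196.5]
orientation: [[0.959, 0.283, 0.001], [0.283, -0.959, -0.0], [0.001, 0.001, -1.0]]
ft_force: [0.3, -1.0, -0.3]
opening: 0.701
```

View pics/s1.png

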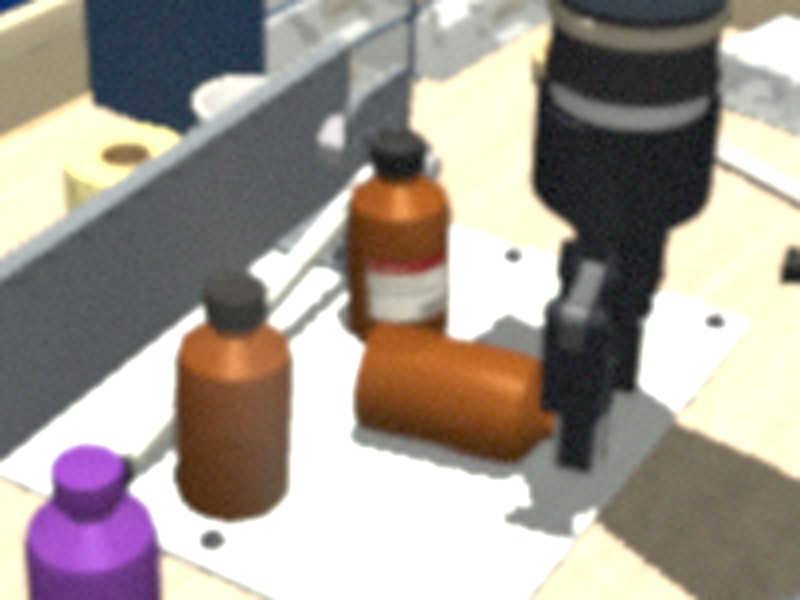

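View pics/t1.png

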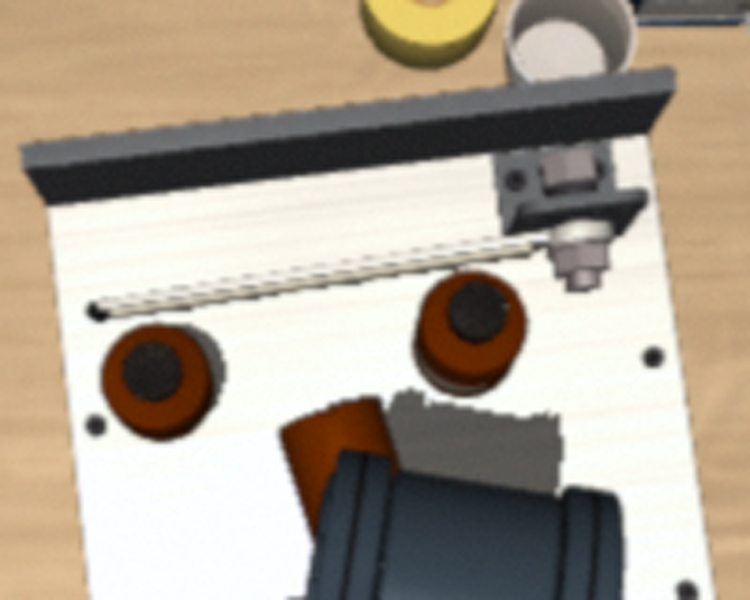

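The gripper straddles the cap: the near finger at about (575,430) in the scene crop hides it. Closing lightly.

```bash
python3 -m pendant '[[0.5,0,0,0,0],[0.6,0,0,0,0],[0.7,0,0,0,0],[0.8,0,0,0,0],[0.9,0,0,0,0],[1,0,0,0,0],[1,0,0,0,0]]' 20
python3 -m pendant '[[1,0,0,-0.5,0],[1,0,0,-1,0],[1,0,0,-1.5,0],[1,0,0,-2,0],[1,0,0,0,0],[1,0,0,0,0]]'
python3 -c "
from h import *
snap('scene','s2',(240,180,440,330))"
```

```text
time: 2.95
eef_pos: [448.1, -16.8, 196.1]
orientation: [[0.959, 0.285, 0.001], [0.285, -0.959, -0.0], [0.0, 0.0, -1.0]]
ft_force: [0.2, 0.5, 1.7]
opening: 0.311
time: 3.45
eef_pos: [448.6, -16.9, 247.0]
orientation: [[0.959, 0.285, 0.003], [0.285, -0.959, -0.001], [0.003, 0.001, -1.0]]
ft_force: [-0.3, -0.1, -1.5]
opening: 0.31
```

View pics/s2.png

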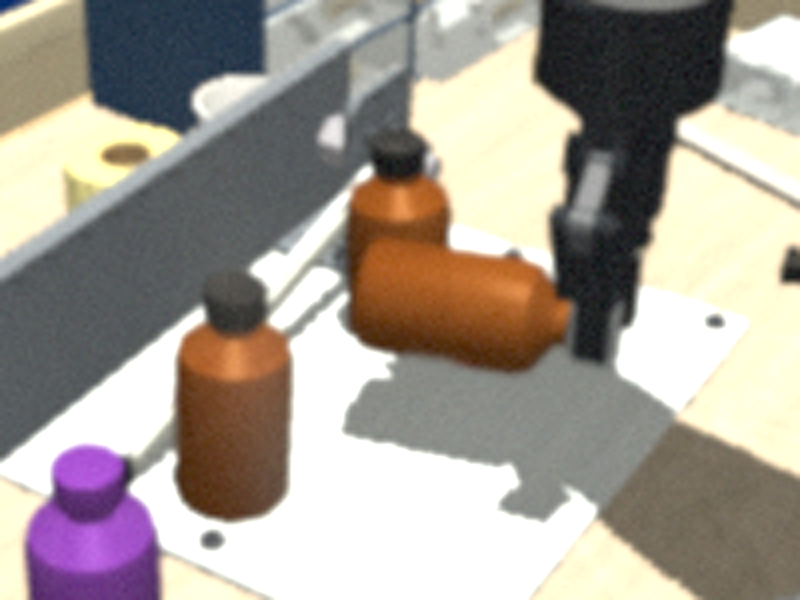

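The bottle is held horizontally without sagging, with its foot at crop (365,290). I'll ease the closure slowly so it slips rotationally in the pads and swings down.

```bash
python3 -m pendant '[[0.74,0,0,0,0],[0.72,0,0,0,0],[0.71,0,0,0,0]]'
python3 -m pendant '[[0.70,0,0,0,0],[0.70,0,0,0,0]]'
python3 -c "
from h import *
snap('scene','s3',(240,180,440,330))"
```

```text
time: 3.75
eef_pos: [447.3, -16.6, 244.4]
orientation: [[0.959, 0.285, -0.002], [0.285, -0.959, 0.0], [-0.002, -0.001, -1.0]]
ft_force: [0.1, 0.2, -0.9]
opening: 0.313
time: 3.92
eef_pos: [447.7, -16.7, 245.1]
orientation: [[0.959, 0.285, -0.001], [0.285, -0.959, 0.0], [-0.001, -0.0, -1.0]]
ft_force: [0.5, 0.3, -1.7]
opening: 0.311
```

View pics/s3.png

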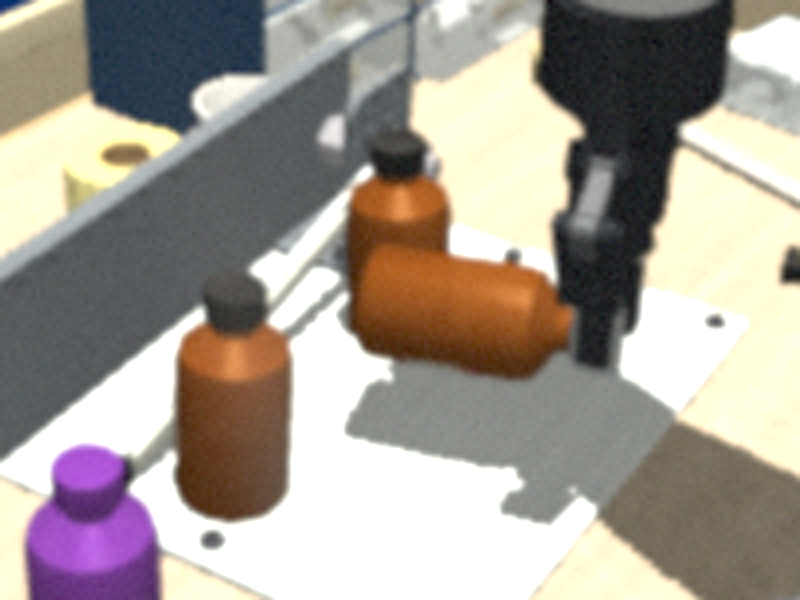

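No clear change yet. The bottle moved about 8 px, mostly because the arm dipped. Easing further.

```bash
python3 -m pendant '[[0.695,0,0,0,0],[0.69,0,0,0,0],[0.69,0,0,0,0]]'
python3 -m pendant '[[0.685,0,0,0,0],[0.685,0,0,0,0]]'
python3 -c "
from h import *
snap('scene','s4',(240,180,440,330))"
```

```text
time: 4.22
eef_pos: [447.9, -16.7, 245.7]
orientation: [[0.959, 0.285, 0.0], [0.285, -0.959, 0.0], [0.0, 0.0, -1.0]]
ft_force: [-0.4, 0.1, -1.7]
opening: 0.313
time: 4.38
eef_pos: [448.0, -16.7, 245.8]
orientation: [[0.959, 0.285, 0.0], [0.285, -0.959, -0.0], [0.0, 0.0, -1.0]]
ft_force: [-0.3, 0.3, -1.2]
opening: 0.319
```

View pics/s4.png

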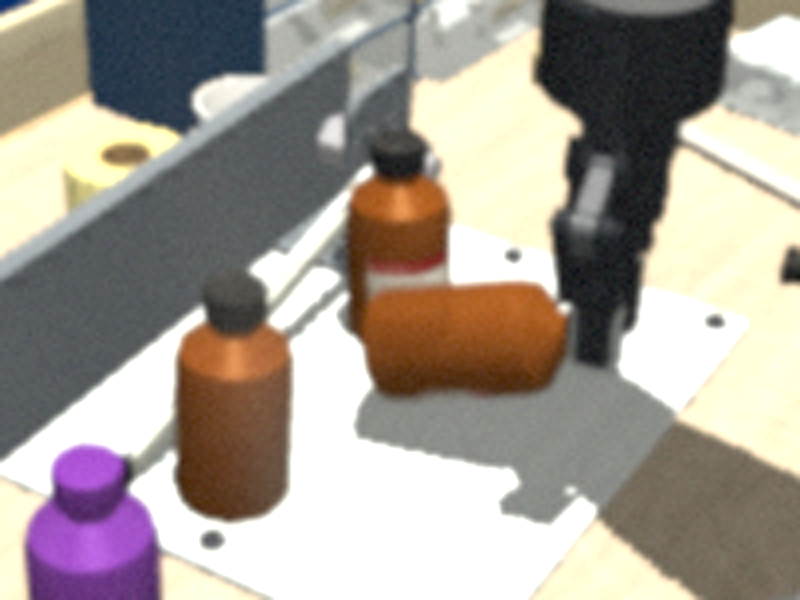

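It is swinging now: the foot has dropped to crop (385,345). I'll keep this closure and raise slowly.

```bash
python3 -m pendant '[[0.685,0,0,-0.5,0],[0.685,0,0,-0.5,0],[0.685,0,0,-0.5,0],[0.685,0,0,-0.5,0]]'
python3 -c "
from h import *
snap('scene','s5',(240,180,440,330))"
```

```text
time: 4.77
eef_pos: [448.1, -16.7, 266.6]
orientation: [[0.959, 0.285, 0.001], [0.285, -0.959, -0.0], [0.001, 0.0, -1.0]]
ft_force: [0.8, -0.1, -2.1]
opening: 0.317
```

View pics/s5.png

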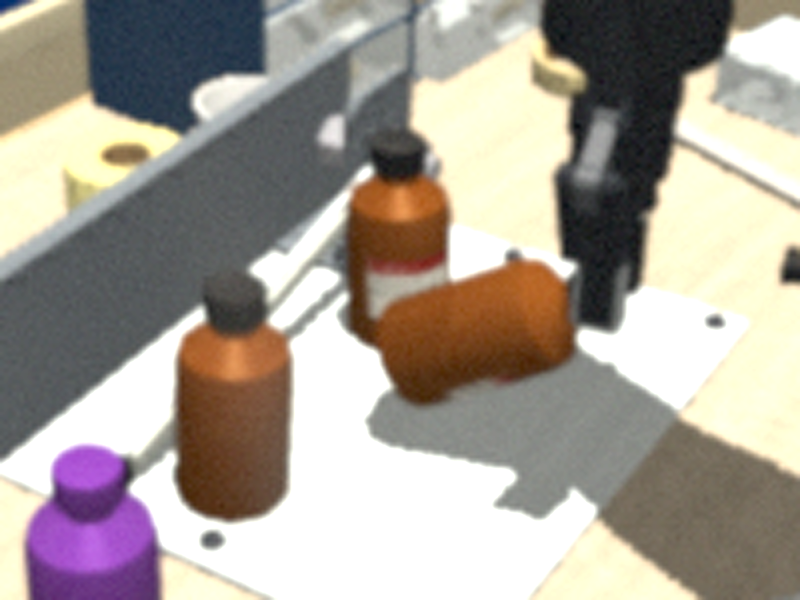

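Still rotating, now about 30° down. Continuing.

```bash
python3 -m pendant '[[0.685,0,0,-0.5,0],[0.685,0,0,-0.5,0],[0.683,0,0,-0.5,0],[0.683,0,0,-0.5,0],[0.683,0,0,-0.3,0],[0.683,0,0,0,0]]'
python3 -c "
from h import *
snap('scene','s6',(240,180,440,330))"
```

```text
time: 5.32
eef_pos: [448.2, -16.8, 289.8]
orientation: [[0.959, 0.285, 0.002], [0.285, -0.959, -0.0], [0.001, 0.001, -1.0]]
ft_force: [-0.4, 0.3, -1.3]
opening: 0.32
```

View pics/s6.png

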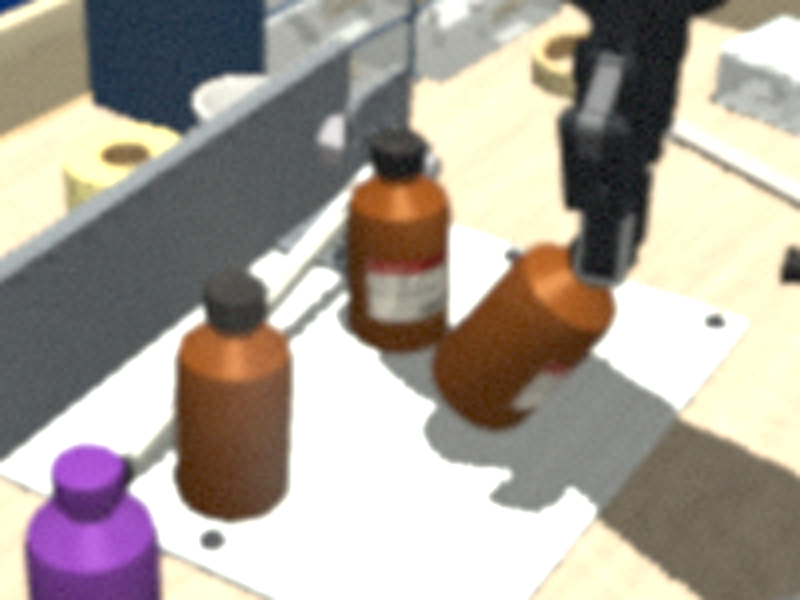

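```bash
python3 -m pendant '[[0.683,0,0,-0.5,0],[0.682,0,0,-0.5,0],[0.682,0,0,0,0],[0.68,0,0,0,0],[0.68,0,0,0,0],[0.68,0,0,0,0]]'
python3 -c "
from h import *
snap('scene','s7',(240,180,440,330))"
```

```text
time: 5.87
eef_pos: [447.8, -16.7, 298.5]
orientation: [[0.959, 0.285, -0.0], [0.285, -0.959, 0.0], [-0.0, -0.0, -1.0]]
ft_force: [-0.4, -0.0, -1.5]
opening: 0.315
```

View pics/s7.png

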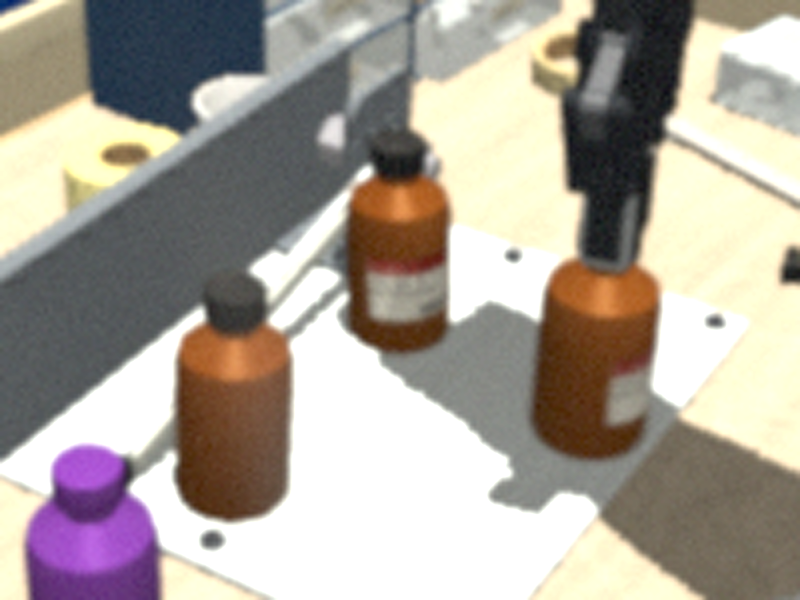

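The bottle now hangs nearly upright, foot at about crop (590,440). I'll firm the grip and carry it over its place.

```bash
python3 -m pendant '[[0.8,0,0,0,0],[1,0,0,0,0],[1,0.7,0,0,0],[1,1.5,0,0,0],[1,2,0,0,0],[1,2.3,0,0,0],[1,2.3,0,0,0],[1,2,0,0,0]]' 20
python3 -m pendant '[[1,1.2,0,0,0],[1,0.7,-0.06,0,0],[1,0,0,0,0],[1,0,0,0,0]]' 
python3 -c "
from h import *
snap('scene','s8',(240,180,440,330));snap('top','t8',(240,160,440,310))
g,s=to([569.2,20,275]);print(g)"
```

```text
time: 6.58
eef_pos: [553.1, 14.6, 298.5]
orientation: [[0.959, 0.285, 0.001], [0.285, -0.959, 0.0], [0.001, 0.0, -1.0]]
ft_force: [0.6, -0.5, -0.2]
opening: 0.308
time: 6.92
eef_pos: [569.4, 20.1, 298.3]
orientation: [[0.959, 0.285, -0.001], [0.285, -0.959, -0.0], [-0.001, -0.0, -1.0]]
ft_force: [0.3, -0.0, -1.9]
opening: 0.312
[0.03 0.   2.36]
```

View pics/s8.png

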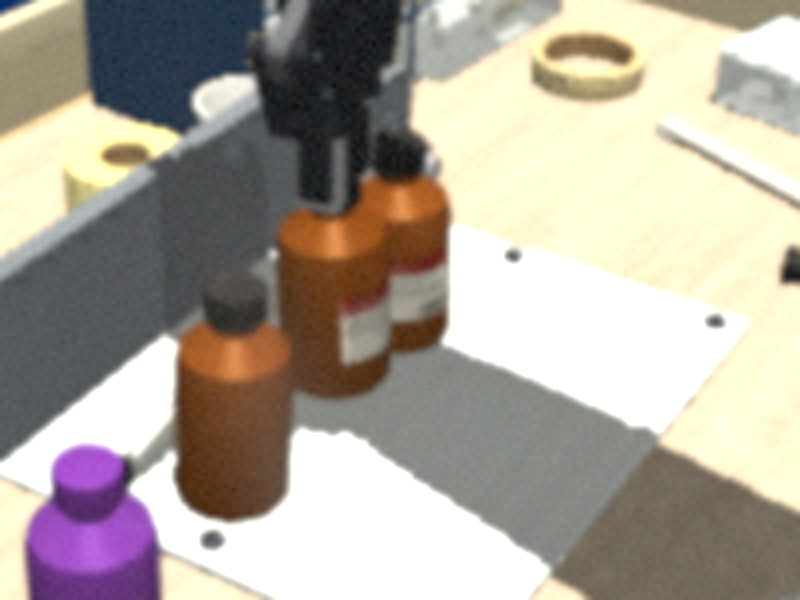

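View pics/t8.png

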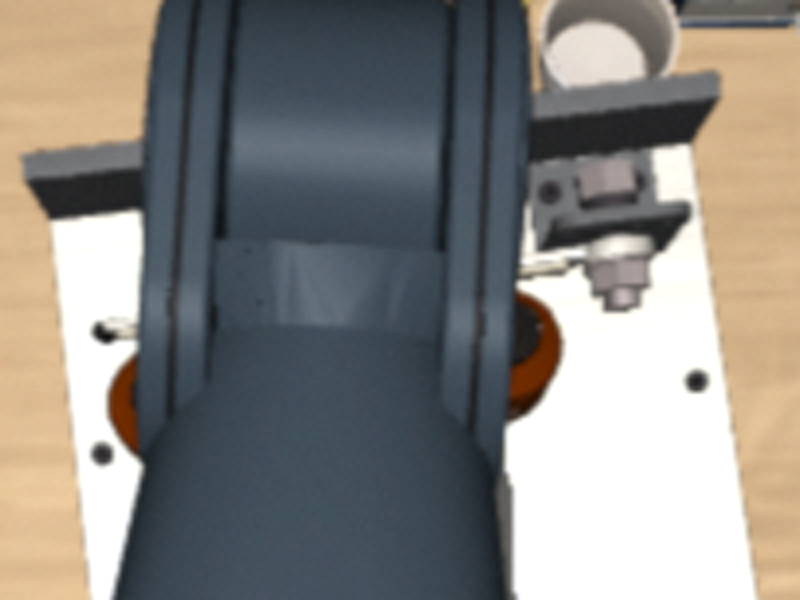

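It hangs upright in the gap between its neighbours, foot at about crop (335,385). Lowering now, watching the force.

```bash
python3 -m pendant '[[1,0,0,0.6,0],[1,0,0,0.7,0],[1,0,0,0.4,0],[1,0,0,0,0]]' 
python3 -m pendant '[[1,0,0,0.2,0],[1,0,0,0.2,0],[1,0,0,0,0]]' 
python3 -m pendant '[[1,0,0,0.2,0],[1,0,0,0,0]]' 
python3 -c "
from h import *
snap('scene','s9',(240,180,440,330))"
```

```text
time: 7.35
eef_pos: [568.5, 19.9, 279.7]
orientation: [[0.959, 0.285, -0.003], [0.285, -0.959, 0.0], [-0.003, -0.001, -1.0]]
ft_force: [-0.0, 0.8, -0.7]
opening: 0.307
time: 7.6
eef_pos: [569.6, 20.0, 278.0]
orientation: [[0.959, 0.285, 0.001], [0.285, -0.959, 0.0], [0.001, 0.0, -1.0]]
ft_force: [-0.2, 0.2, -1.1]
opening: 0.309
time: 7.77
eef_pos: [570.2, 20.2, 277.8]
orientation: [[0.959, 0.285, 0.004], [0.285, -0.959, 0.0], [0.004, 0.001, -1.0]]
ft_force: [-1.1, 0.2, 3.7]
opening: 0.301
```

View pics/s9.png

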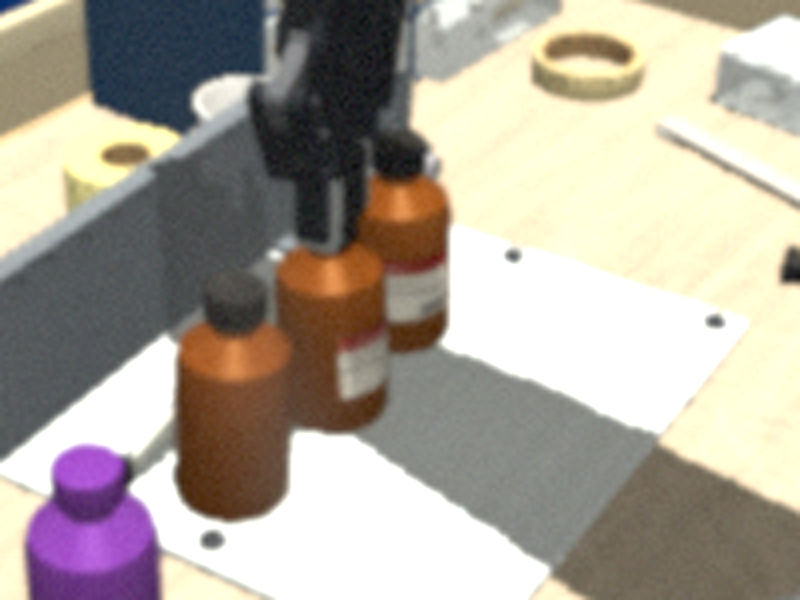

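The foot has touched down at 3.7 N and looks vertical. Releasing gradually so it settles.

```bash
python3 -m pendant '[[0.69,0,0,0,0],[0.68,0,0,0,0],[0.675,0,0,0,0],[0.67,0,0,0,0],[0.66,0,0,0,0],[0.64,0,0,0,0],[0.6,0,0,0,0],[0.55,0,0,0,0]]' 
python3 -c "
from h import *
snap('scene','s10',(240,180,440,330))"
```

```text
time: 8.48
eef_pos: [569.4, 20.0, 275.3]
orientation: [[0.959, 0.285, -0.001], [0.285, -0.959, -0.0], [-0.001, -0.0, -1.0]]
ft_force: [0.2, -0.6, 0.3]
opening: 0.45
```

View pics/s10.png

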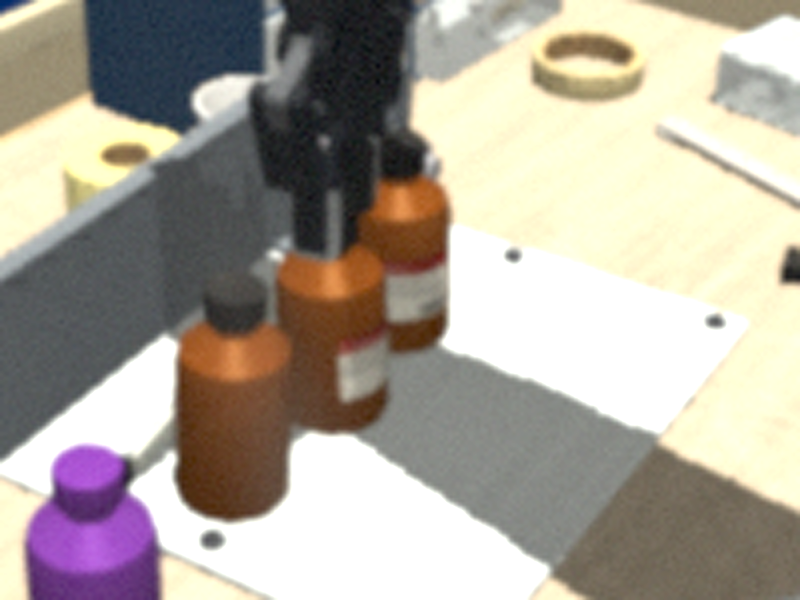

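The bottle stands on its own. Rising straight up, then turning to line up with the lane.

```bash
python3 -m pendant '[[0.55,0,0,-0.5,0],[0.55,0,0,-1.5,0],[0.55,0,0,-2.5,0],[0.5,0,0,-3,0],[0.4,0,0,-2.5,0],[0.4,-2.5,2,0,0.1],[0.4,-3,3,0,0.095],[0.4,-3,3,0,0]]' 
python3 -m pendant '[[0.4,-3,3,0,0],[0.4,-3,3,0,0],[0.4,-3,3,0,0],[0.4,0,0,0,0]]' 
python3 -c "
from h import *
snap('scene','s11',(240,180,440,330));snap('top','t11',(240,160,440,310))
g,s=to([0,0,0]);print(s['orientation'].round(3).tolist())"
```

```text
time: 9.2
eef_pos: [501.2, -73.5, 377.0]
orientation: [[0.996, 0.093, 0.003], [0.093, -0.996, -0.001], [0.003, 0.002, -1.0]]
ft_force: [0.2, -1.0, -0.0]
opening: 0.598
time: 9.53
eef_pos: [417.9, -173.5, 376.5]
orientation: [[0.996, 0.085, -0.002], [0.085, -0.996, -0.004], [-0.002, 0.004, -1.0]]
ft_force: [1.1, -0.4, -0.5]
opening: 0.605
[[0.996, 0.09, 0.001], [0.09, -0.996, -0.0], [0.001, 0.0, -1.0]]
```

View pics/s11.png

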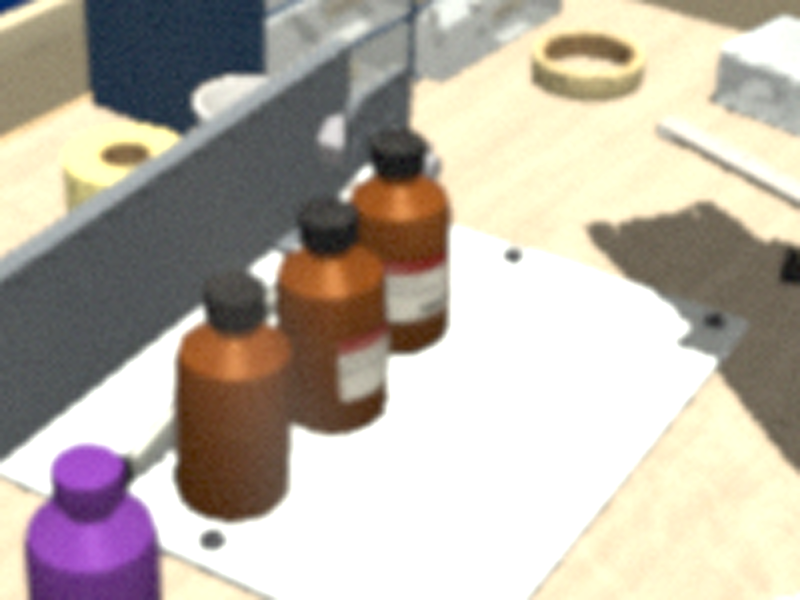

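View pics/t11.png

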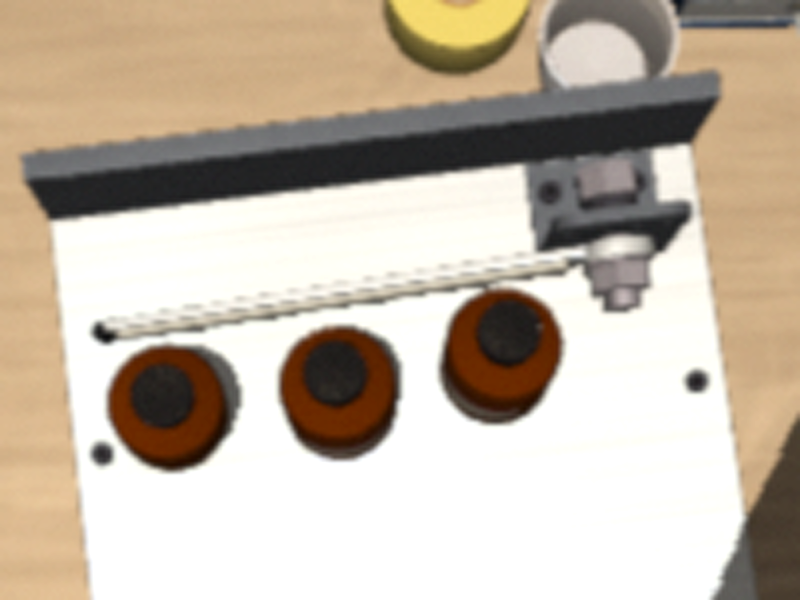

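All three stand in line, with caps at crop (162,395), (335,372) and (510,330). Next, a close look at the gap.

Run:
```python
import cv2
a=cv2.imread("pics/t11_full.png")[175:240,365:430];cv2.imwrite("pics/gap.png",cv2.convertScaleAbs(cv2.resize(a,(598,598),interpolation=cv2.INTER_CUBIC),alpha=1.3))
```

```text
(no output)
```

View pics/gap.png

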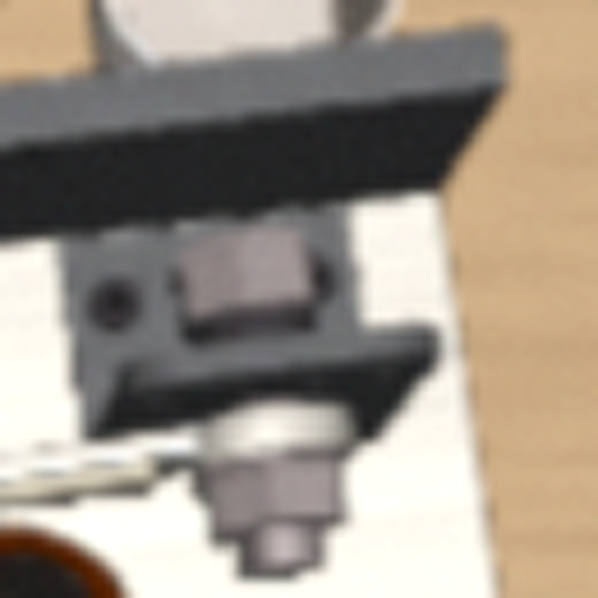

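The head is at crop (247,275), the brownish block behind the bracket. Its upper ridge runs along the bolt, so its side flats are near upright, ready for a horizontal grip. The matching nut at (275,495) is in front of the bracket and is not the one to grip.

Run:
```python
from h import *
f=lambda u,v:(365+u/9.2-0.46,175+v/9.2-0.46)
P={"ridge rear":(240,232,81.5),"ridge front":(250,312,81.5),"left sil":(180,285,73),"right sil":(314,280,76),"stud tip":(278,560,68),"brk L rear top":(130,365,110),"brk R rear top":(430,328,110),"guard front top R":(503,85,100),"guard front top L":(0,150,100),"plate R rear":(440,195,6),"nut left":(205,490,73),"nut right":(340,490,73),"collar L":(205,430,68),"collar R":(355,430,68)}
a=0.094;L=np.array([[np.cos(a),np.sin(a)],[-np.sin(a),np.cos(a)]])
for k,(u,v,z) in P.items():
    X=ray("top",f(u,v),z);print(k,X.round(1),"lane",(L@(X[:2]-[564.7,3.9])).round(1))
c=CAL["top"];print(-c["R"].T@c["t"])
m=cv2.imread("pics/t11_full.png");hsv=cv2.cvtColor(m,cv2.COLOR_BGR2HSV);bm=(hsv[...,2]<48).astype('uint8');bm[:, :255]=0;bm[:,425:]=0;bm[:225]=0;bm[300:]=0
n,l,s,cc=cv2.connectedComponentsWithStats(bm)
for i in range(1,n):
    if s[i,4]>150:
        X=ray("top",cc[i],115);print("cap",s[i],X.round(1),"lane",(L@(X[:2]-[564.7,3.9])).round(1))
```

```text
ridge rear [665.3 -99.9  81.5] lane [  90.5 -112.8]
ridge front [ 649.7 -101.1   81.5] lane [  74.8 -112.5]
left sil [657.1 -88.9  73. ] lane [  83.3 -101. ]
right sil [ 656.7 -114.3   76. ] lane [  80.5 -126.3]
stud tip [ 603.8 -105.9   68. ] lane [  28.6 -112.9]
brk L rear top [634.8 -75.1 110. ] lane [ 62.4 -85.2]
brk R rear top [ 640.2 -131.   110. ] lane [  62.5 -141.4]
guard front top R [ 688.3 -148.6  100. ] lane [ 108.7 -163.4]
guard front top L [678.5 -53.3 100. ] lane [108.  -67.6]
plate R rear [ 687.7 -150.     6. ] lane [ 108.  -164.7]
nut left [617.  -91.9  73. ] lane [  43.  -100.3]
nut right [ 616.2 -117.8   73. ] lane [  39.9 -125.9]
collar L [629.5 -93.   68. ] lane [  55.4 -102.5]
collar R [ 628.6 -121.9   68. ] lane [  51.9 -131.2]
[ 444.7131134    21.62492008 1133.64152519]
cap [359 235  16  17 210] [585.6 -52.5 115. ] lane [ 15.5 -58.1]
cap [316 245  16  17 212] [570.7  21.  115. ] lane [ 7.6 16.5]
cap [273 251  16  16 201] [563.   93.7 115. ] lane [ 6.8 89.6]
```

```bash
python3 -c "
from h import *
g,s=to([659.4,-101,300]);print(g,s['eef_pos'])"
```

```text
[24.39 -4.77  7.67] [ 420.65891739 -170.34842317  376.37686777]
```

```bash
python3 -m pendant '[[0.3,2.5,-0.6,0,0],[0.3,3.5,-0.7,0,0],[0.3,3.6,-0.7,0,-0.006],[0.3,3.6,-0.7,0.7,0],[0.3,3.6,-0.7,2,0],[0.3,3.6,-0.7,2,0],[0.3,2.6,-0.47,2,0],[0.3,1.39,-0.2,0.97,0]]'
python3 -m pendant '[[0.3,0,0,0,0],[0.3,0,0,0,0]]'
python3 -c "
from h import *
snap('scene','s12',(240,130,440,280))
snap('top','t12',(240,130,440,280))
g,s=to([659.4,-101,300]);print(g,s['eef_pos'],s['orientation'].round(3).tolist())"
```

```text
time: 10.3
eef_pos: [662.1, -93.9, 294.6]
orientation: [[0.995, 0.105, -0.003], [0.105, -0.995, 0.002], [-0.003, -0.003, -1.0]]
ft_force: [-2.0, -0.4, -0.8]
opening: 0.702
time: 10.47
eef_pos: [660.0, -95.6, 297.2]
orientation: [[0.995, 0.103, -0.003], [0.103, -0.995, 0.001], [-0.003, -0.001, -1.0]]
ft_force: [-0.1, -0.1, 0.4]
opening: 0.699
[-0.05  0.39  0.01] [659.48993852 -97.03148653 300.13982826] [[0.995, 0.101, 0.001], [0.101, -0.995, -0.0], [0.001, 0.0, -1.0]]
```

View pics/s12.png

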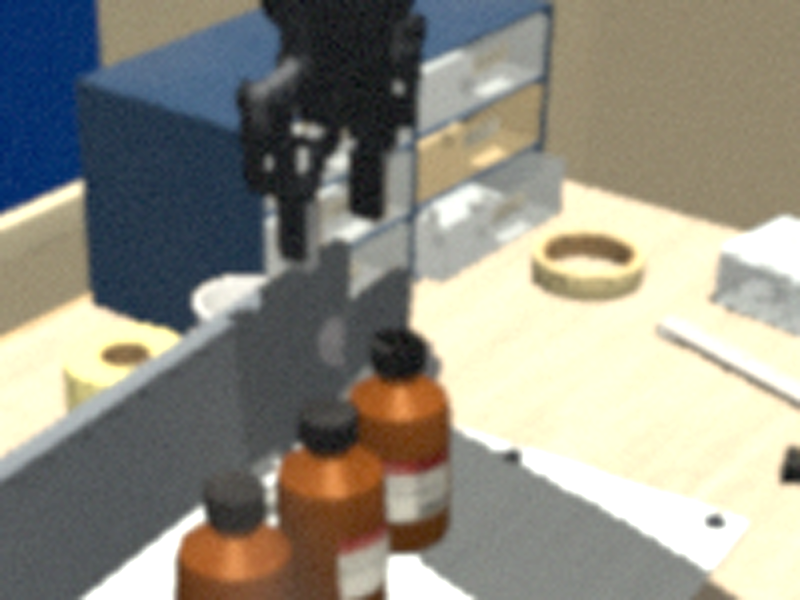

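View pics/t12.png

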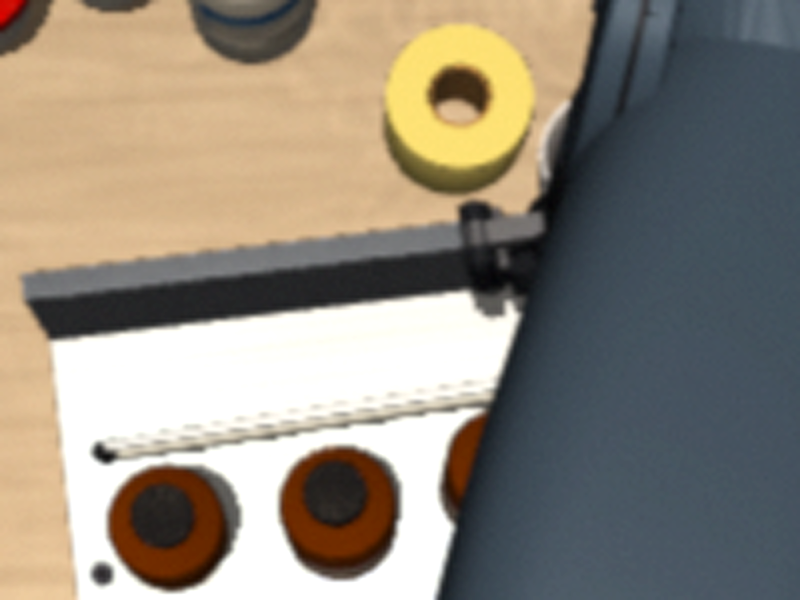

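Fingers are above the gap, with the near fingertip at crop (295,255), just above the guard line. I'll trim sideways by 4 mm and go down in stages, watching the force.

```bash
python3 -m pendant '[[0.3,-0.05,0.39,0,0.005],[0.3,0,0,0,0],[0.3,0,0,0,0],[0.3,0,0,0,0]]'
python3 -m pendant '[[0.3,0,0,1,0],[0.3,0,0,1,0],[0.3,0,0,1,0],[0.3,0,0,0,0],[0.3,0,0,0,0]]'
python3 -c "
from h import *
g,s=to([659.4,-101,222]);print(g,s['eef_pos'],s['orientation'].round(3).tolist(),s['ft_force'])
snap('scene','s13',(260,130,400,235))"
```

```text
time: 10.9
eef_pos: [659.0, -102.4, 300.3]
orientation: [[0.996, 0.094, 0.002], [0.094, -0.996, -0.0], [0.001, 0.001, -1.0]]
ft_force: [-0.2, -0.4, 0.3]
opening: 0.703
time: 11.32
eef_pos: [658.5, -101.7, 266.6]
orientation: [[0.995, 0.095, -0.004], [0.095, -0.996, 0.001], [-0.004, -0.002, -1.0]]
ft_force: [-0.5, 0.1, 0.1]
opening: 0.703
[ 0.11 -0.05  4.46] [ 658.52837262 -101.67829611  266.62393878] [[0.995, 0.095, -0.004], [0.095, -0.996, 0.001], [-0.004, -0.002, -1.0]] [-0.51643174  0.13826875  0.14648424]
```

View pics/s13.png

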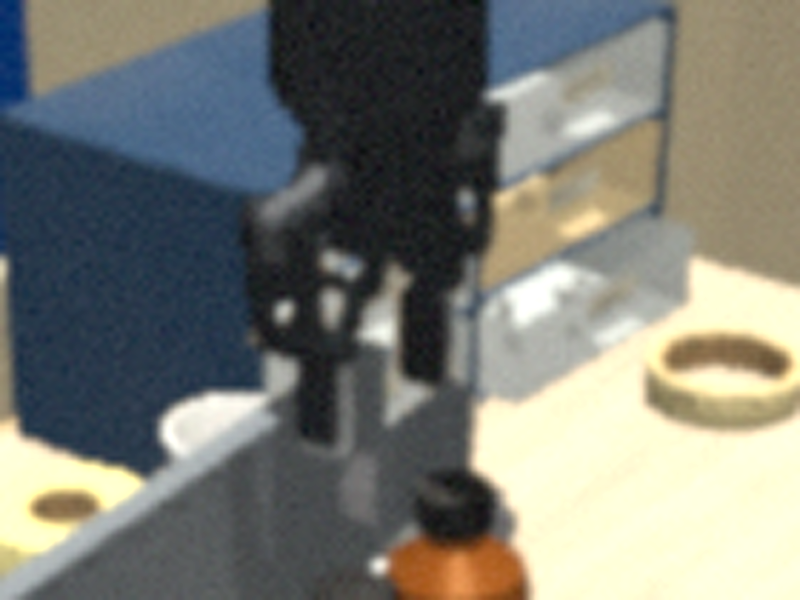

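The fingertips are entering in front of the guard, at crop (320,440) and (425,375). The head shows between and below them at (358,490). Continuing down.

```bash
python3 -m pendant '[[0.3,0,0,1,0],[0.3,0,0,1,0],[0.3,0,0,0,0]]'
python3 -m pendant '[[0.3,0.05,0,1,0],[0.3,0,0,1,0],[0.3,0,0,0.6,0],[0.3,0,0,0,0],[0.3,0,0,0,0]]'
python3 -c "
from h import *
g,s=to([659.4,-101,222]);print(g,s['eef_pos'],s['orientation'].round(3).tolist(),s['ft_force'])
snap('scene','s14',(260,150,400,255))"
```

```text
time: 11.62
eef_pos: [658.5, -101.7, 246.1]
orientation: [[0.996, 0.095, -0.004], [0.095, -0.996, 0.001], [-0.004, -0.001, -1.0]]
ft_force: [-0.5, 1.2, -1.3]
opening: 0.699
time: 12.03
eef_pos: [659.4, -101.7, 222.0]
orientation: [[0.996, 0.095, -0.002], [0.095, -0.996, 0.001], [-0.002, -0.001, -1.0]]
ft_force: [-0.8, -0.5, 0.3]
opening: 0.701
[ 0.01 -0.07 -0.  ] [ 659.38518123 -101.74004566  221.9511313 ] [[0.996, 0.095, -0.002], [0.095, -0.996, 0.001], [-0.002, -0.001, -1.0]] [-0.83837107 -0.49362643  0.25479504]
```

View pics/s14.png

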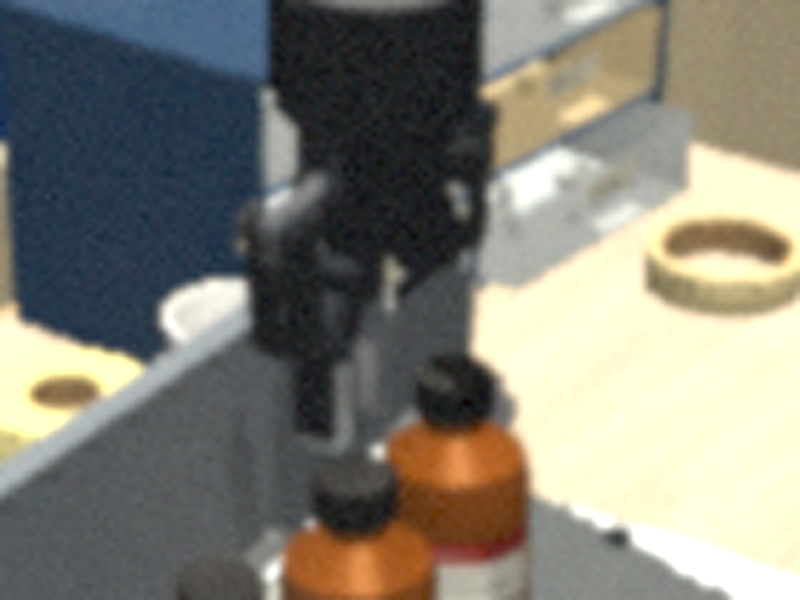

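No contact on the way down and the fingers straddle the head. I'll close at moderate force, then firm up.

```bash
python3 -m pendant '[[0.5,0,0,0,0],[0.6,0,0,0,0],[0.66,0,0,0,0],[0.7,0,0,0,0],[0.75,0,0,0,0],[0.85,0,0,0,0],[1,0,0,0,0],[1,0,0,0,0]]' 40
python3 -m pendant '[[1,0,0,0,0],[1,0,0,0,0],[1,0,0,0,0],[1,0,0,0,0],[1,0,0,0,0],[1,0,0,0,0]]' 70
python3 -c "
from h import *
from rig import r
s=r.read_state();print(s['eef_pos'],s['wrist_torque'],s['ft_force'],s['orientation'].round(3).tolist())
snap('scene','s15',(240,180,400,300));snap('top','t15',(240,180,440,330))"
```

```text
time: 12.75
eef_pos: [660.0, -101.7, 224.1]
orientation: [[0.995, 0.095, 0.001], [0.095, -0.995, 0.0], [0.001, -0.0, -1.0]]
ft_force: [-0.4, 1.5, 4.1]
opening: 0.282
time: 13.25
eef_pos: [660.0, -101.6, 224.1]
orientation: [[0.995, 0.095, 0.001], [0.095, -0.995, 0.0], [0.001, -0.0, -1.0]]
ft_force: [-0.5, 1.3, 6.3]
opening: 0.277
[ 660.02925886 -101.62620217  224.1455107 ] [ 0.36928983  0.24704388 -0.01413348] [-0.54818267  1.32085853  6.34898284] [[0.995, 0.095, 0.001], [0.095, -0.995, 0.0], [0.001, -0.0, -1.0]]
```

View pics/s15.png

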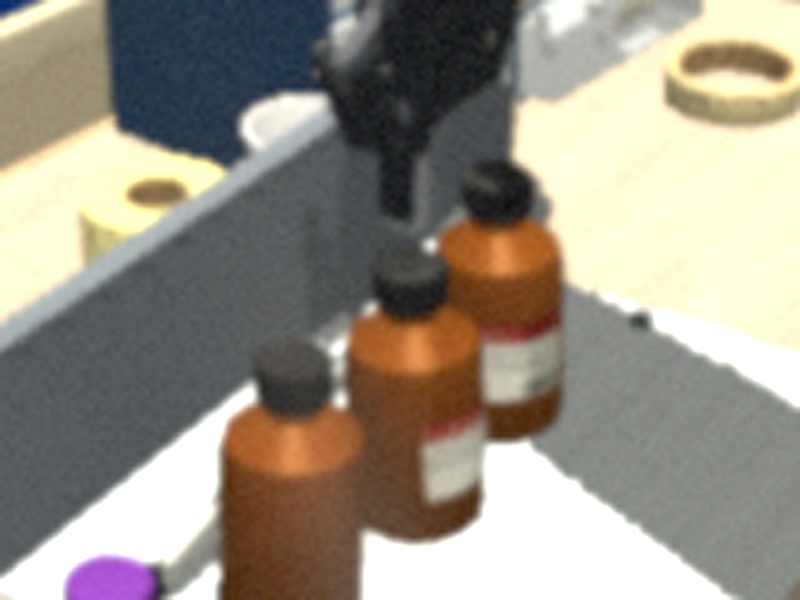

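View pics/t15.png

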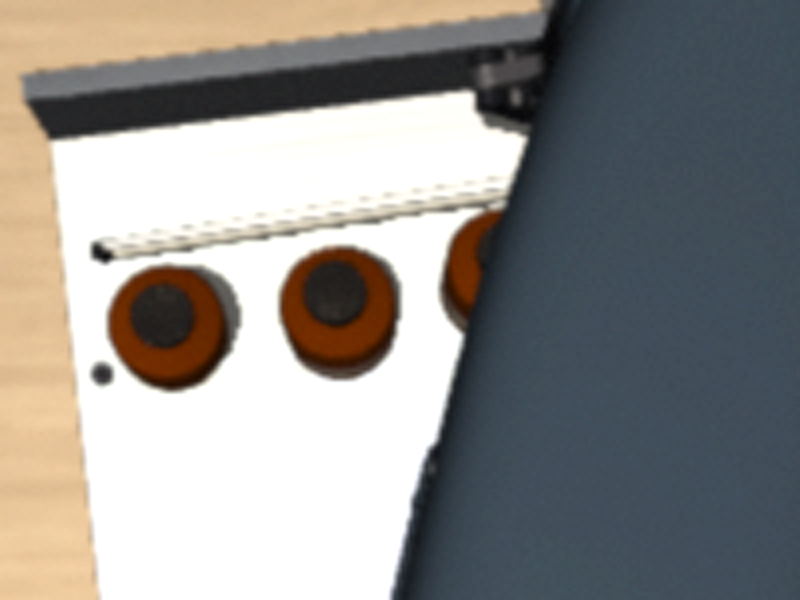

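The opening matches 24 mm across flats, but I need to check directly whether the rail end actually rose.

Run:
```python
from h import *
A=[]
for f in("s11","s15"):
    a=cv2.imread(f"pics/{f}_full.png")[255:330,240:300];A.append(cv2.convertScaleAbs(cv2.resize(a,(390,487),interpolation=cv2.INTER_CUBIC),alpha=1.4))
cv2.imwrite("pics/cmp.png",np.hstack(A))
A=[]
for f in("t11","t15"):
    a=cv2.imread(f"pics/{f}_full.png")[215:255,255:315];A.append(cv2.convertScaleAbs(cv2.resize(a,(390,260),interpolation=cv2.INTER_CUBIC),alpha=1.4))
cv2.imwrite("pics/cmpt.png",np.hstack(A))
a=.094;ca,sa=np.cos(a),np.sin(a)
for th in(0,-.1,-.15,-.2,-.22):
    lx=51.;ly=-113.3+240*np.cos(th);z=68+240*np.sin(th);X=[564.7+lx*ca-ly*sa,3.9+lx*sa+ly*ca,z];print(th,proj("scene",X).round(1),proj("top",X).round(1))
```

```text
0 [266.6 275.1] [258.5 239.5]
-0.1 [267.8 285.9] [260.6 241.3]
-0.15 [268.7 290.9] [262.1 242.1]
-0.2 [269.8 295.6] [263.9 242.9]
-0.22 [270.3 297.3] [264.7 243.2]
```

View pics/cmp.png

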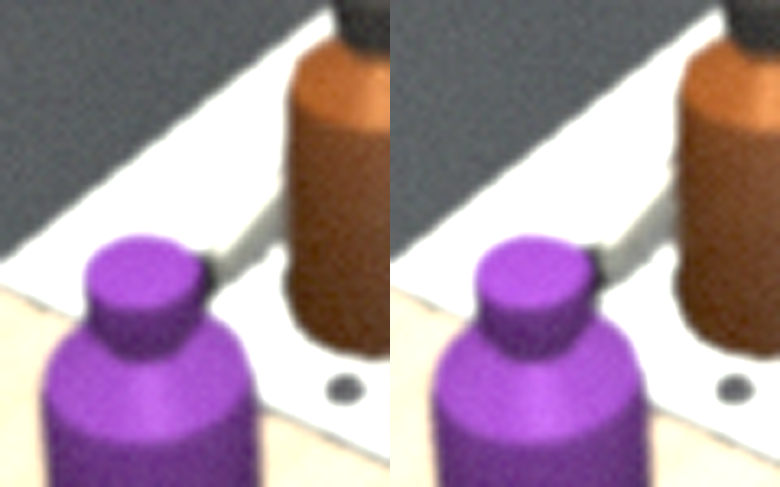

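View pics/cmpt.png

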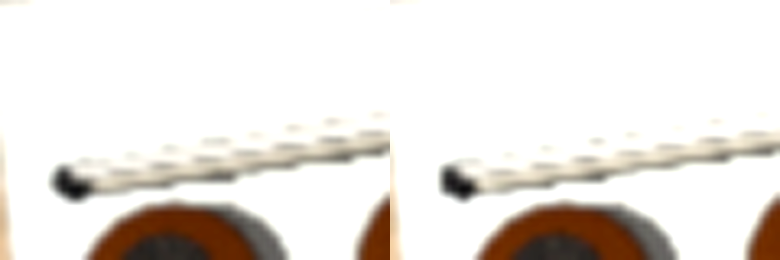

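The rail end barely moved: scene pixel about (272,297) before, (272,296) now, where level would be (267,275). So it is still at about -0.2 rad. The corners have jammed on the pads by friction. My plan is to ease open, press only the left pad against the head, drag it upward about 3 mm to roll the head level, then grip.

```bash
python3 -m pendant '[[0.62,0,0,0,0],[0.62,0,0,0.2,0],[0.62,0,0,0,0],[0.62,0,0,0,0],[0.62,0,0,0,0]]' 20
python3 -m pendant '[[0.62,0,0.2,0,0],[0.62,0,0.2,0,0],[0.62,0,0.2,0,0],[0.62,0,0,0,0]]'
python3 -m pendant '[[0.62,0,0.15,0,0],[0.62,0,0.15,0,0],[0.62,0,0.1,0,0],[0.62,0,0,0,0]]'
```

```text
time: 13.77
eef_pos: [659.6, -102.0, 220.3]
orientation: [[0.996, 0.094, -0.001], [0.094, -0.996, 0.0], [-0.001, -0.0, -1.0]]
ft_force: [0.3, 0.8, -0.0]
opening: 0.379
time: 14.1
eef_pos: [660.2, -106.0, 220.7]
orientation: [[0.995, 0.096, -0.001], [0.096, -0.995, 0.006], [-0.0, -0.006, -1.0]]
ft_force: [-0.5, 6.7, 0.1]
opening: 0.378
time: 14.43
eef_pos: [660.3, -107.2, 220.6]
orientation: [[0.995, 0.099, -0.002], [0.099, -0.995, 0.013], [-0.0, -0.013, -1.0]]
ft_force: [-1.6, 14.3, 2.4]
opening: 0.383
```

The left pad presses the head with 14 N. Now dragging upward.

```bash
python3 -m pendant '[[0.62,0,0.05,-0.1,0],[0.62,0,0.05,-0.1,0],[0.62,0,0.05,-0.1,0],[0.62,0,0.05,-0.1,0],[0.62,0,0,0,0]]'
python3 -c "
from h import *
snap('scene','s16',(240,250,300,295+10));snap('top','t16',(240,180,440,330))"
```

```text
time: 14.85
eef_pos: [660.5, -108.4, 223.1]
orientation: [[0.995, 0.099, -0.003], [0.099, -0.995, 0.015], [-0.001, -0.015, -1.0]]
ft_force: [1.3, 15.3, -2.7]
opening: 0.38
```

View pics/s16.png

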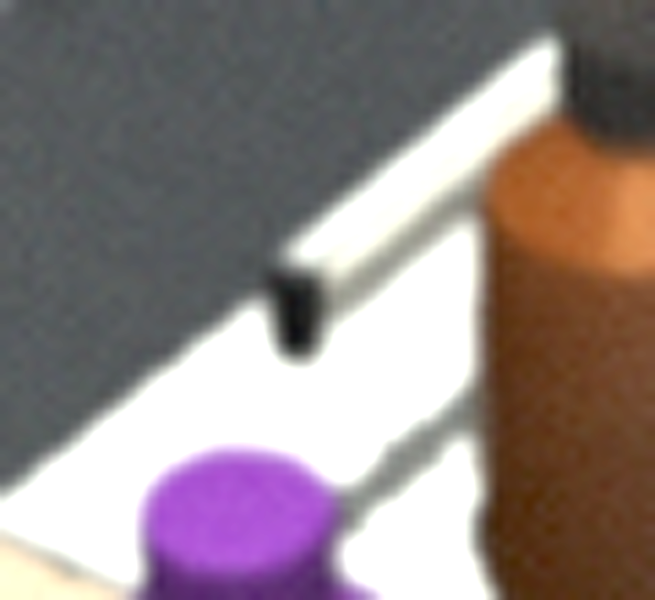

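The rail end rose to scene (267.3,278.9), about -0.035 rad. I'll nudge up slightly more, then close the jaws while easing the side push.

```bash
python3 -m pendant '[[0.62,0,0,-0.07,0],[0.62,0,0,0,0]]'
python3 -c "
from h import *
snap('scene','s17',(240,250,300,295))"
python3 - <<'E'
import cv2,numpy as np
for f in("s16","s17"):
    a=cv2.imread(f"pics/{f}_full.png").max(2)[268:300,262:275]
    m=(a<70).astype('uint8');n,l,s,c=cv2.connectedComponentsWithStats(m)
    print([(x[4],(q+[262,268]).round(1).tolist()) for x,q in zip(s[1:],c[1:]) if x[4]>8])
E
```

```text
time: 15.12
eef_pos: [660.5, -108.5, 223.5]
orientation: [[0.995, 0.099, -0.003], [0.099, -0.995, 0.015], [-0.001, -0.015, -1.0]]
ft_force: [1.0, 15.1, -3.6]
opening: 0.38
[(np.int32(32), [265.8, 277.0])]
[(np.int32(47), [264.9, 273.0])]
```

View pics/s17.png

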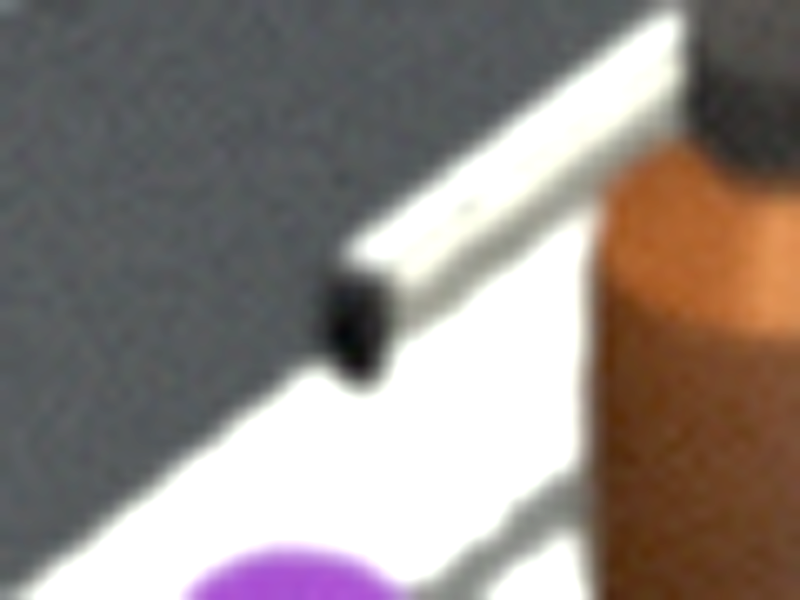

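The rail end is at scene (266.9,274.2) against 275.1 predicted for level, so it is level within about 0.01 rad. Closing now.

```bash
python3 -m pendant '[[0.64,0,-0.05,0,0],[0.66,0,-0.05,0,0],[0.68,0,-0.1,0,0],[0.7,0,-0.1,0,0],[0.72,0,-0.1,0,0],[0.75,0,-0.05,0,0],[0.85,0,0,0,0],[1,0,0,0,0]]' 30
python3 -m pendant '[[1,0,0,0,0],[1,0,0,0,0]]'
python3 -c "
from h import *
snap('scene','s18',(240,250,300,295))"
```

```text
time: 15.83
eef_pos: [660.1, -104.1, 224.2]
orientation: [[0.995, 0.099, -0.002], [0.099, -0.995, 0.014], [-0.001, -0.014, -1.0]]
ft_force: [0.3, 14.5, -1.5]
opening: 0.274
time: 16.0
eef_pos: [660.1, -104.1, 224.2]
orientation: [[0.995, 0.099, -0.002], [0.099, -0.995, 0.014], [-0.001, -0.014, -1.0]]
ft_force: [0.0, 14.7, -1.3]
opening: 0.279
```

View pics/s18.png

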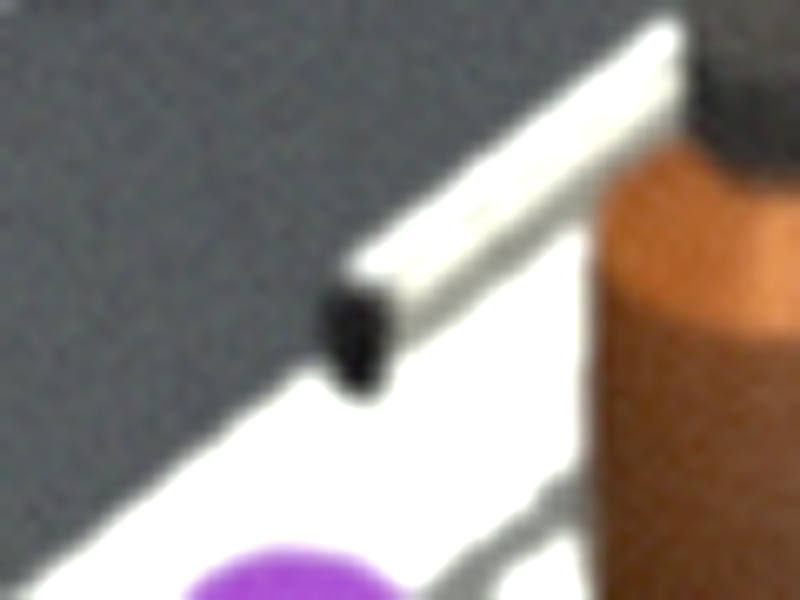

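Still level: end at scene (266.9,275.5). Now firming the grip and relieving the side push.

```bash
python3 -m pendant '[[1,0,0,0,0],[1,0,0,0,0],[1,0,-0.1,0,0],[1,0,-0.1,0,0],[1,0,-0.1,0,0],[1,0,-0.1,0,0],[1,0,0,0,0],[1,0,0,0,0]]' 60
python3 -m pendant '[[1,0,0,0,0],[1,0,0,0,0],[1,0,0,0,0],[1,0,0,0,0],[1,0,0,0,0],[1,0,0,0,0]]'
python3 -c "
from h import *
snap('scene','s19',(240,250,300,295));snap('top','t19',(240,180,440,330))"
```

```text
time: 16.72
eef_pos: [659.9, -102.8, 224.3]
orientation: [[0.995, 0.097, -0.001], [0.097, -0.995, 0.007], [-0.001, -0.007, -1.0]]
ft_force: [1.1, 7.2, -2.5]
opening: 0.268
time: 17.22
eef_pos: [659.9, -102.8, 224.3]
orientation: [[0.995, 0.097, -0.001], [0.097, -0.995, 0.007], [-0.001, -0.007, -1.0]]
ft_force: [1.2, 7.7, -3.2]
opening: 0.264
```

View pics/s19.png

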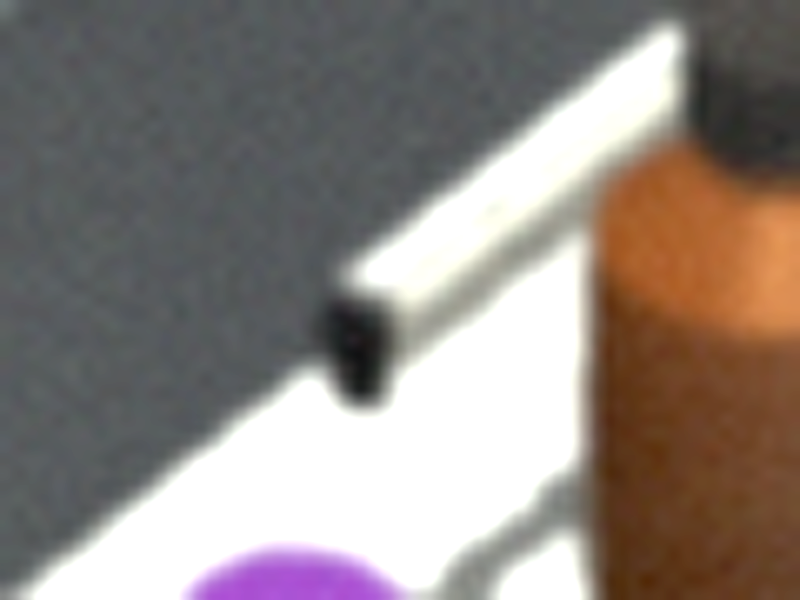

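View pics/s19_full.png

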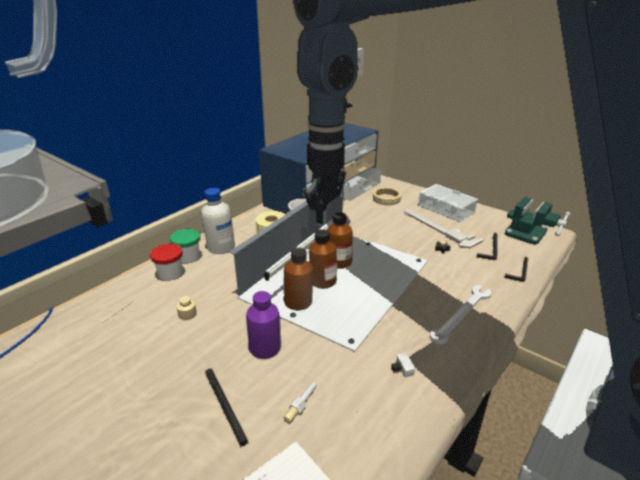

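View pics/t19.png

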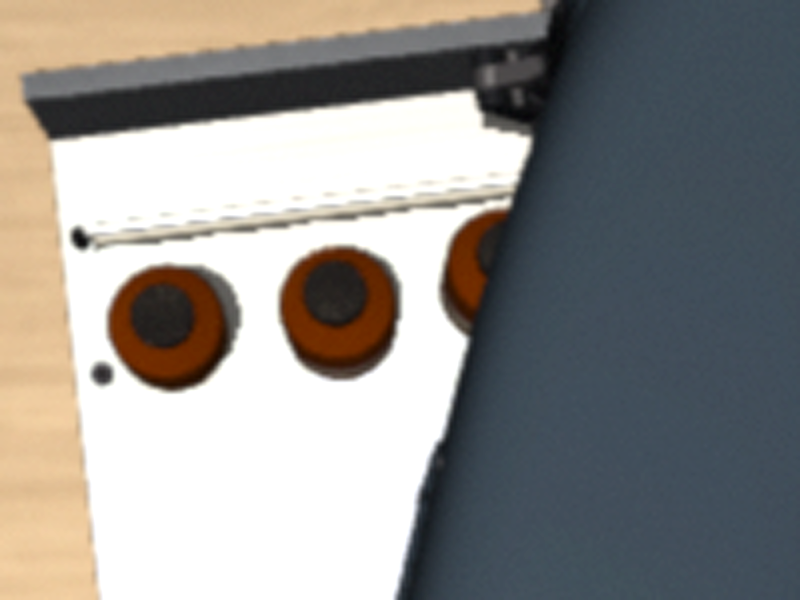

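The rail end now reads scene (266.9,276.4) and top about (260,239.5). I'll measure it more carefully in both views and check for creep over another second.

```bash
python3 -m pendant '[[1,0,0,0,0],[1,0,0,0,0],[1,0,0,0,0],[1,0,0,0,0],[1,0,0,0,0],[1,0,0,0,0],[1,0,0,0,0],[1,0,0,0,0]]'
python3 - <<'E'
from h import *
snap('scene','s20',(240,250,300,295));snap('top','t20',(250,225,290,255))
def cen(f,x0,y0,x1,y1):
    a=255-cv2.imread(f"pics/{f}_full.png").max(2)[y0:y1,x0:x1].astype(float)
    w=np.clip(a-170,0,None);v,u=np.mgrid[y0:y1,x0:x1];return (w*u).sum()/w.sum(),(w*v).sum()/w.sum()
for f in("t11","t15","t16","t19","t20"): print(f,np.round(cen(f,254,230,272,249),1))
for s,t in(("s19","t19"),("s20","t20")):
    S=cen(s,263,269,271,284);print(s,np.round(S,1),tri("scene",S,"top",cen(t,254,230,272,249)).round(1))
print("init",tri("scene",(272,297.3),"top",cen("t11",254,230,272,249)).round(1))
E
```

```text
time: 17.98
eef_pos: [660.0, -102.9, 224.3]
orientation: [[0.995, 0.097, -0.001], [0.097, -0.995, 0.007], [-0.001, -0.007, -1.0]]
ft_force: [0.1, 7.5, -3.2]
opening: 0.269
t11 [265.6 243.2]
t15 [265. 243.]
t16 [259.8 239.7]
t19 [259.6 239.4]
t20 [259.6 239.4]
s19 [265.7 275. ] [604.6 133.7  66.9]
s20 [265.8 275. ] [604.5 133.7  66.9]
init [603.5 127.   15. ]
```

View pics/s20.png

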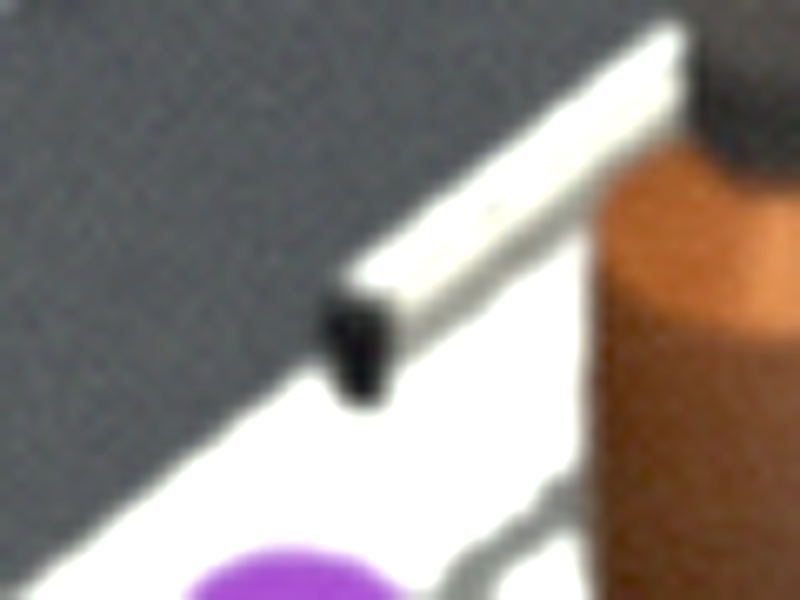

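View pics/t20.png

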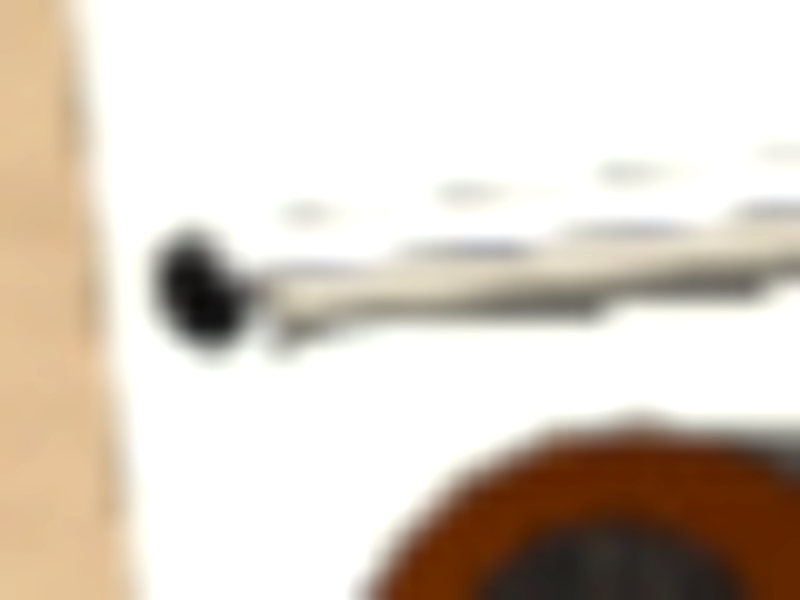

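The rail is stable: the two pictures 0.75 s apart give the same end height, 64–67 mm against 68 mm for level, or about -0.005 to -0.02 rad. The same measurement gave 15 mm at the start, matching the lower stop. All bottles are standing, so I'm handing in while holding.

```bash
python3 -c "
from rig import r
r.hand_in()"
```

```text
the job is handed in; nothing more can be done
```

The tipped bottle is standing in its gap again, and I handed the job in with the gripper still holding the bolt head and the rail level. The hand-in gives no verdict, so this rests on my own last checks.

**Bottle:** I gripped it by the cap, lifted it, and eased the grip until it swung upright. Then I set it down between its neighbours and let go.
- It stands at about (7.6, 16.5) mm in the lane frame, about 74 mm from each neighbour.
- Both neighbours measured within about 1 mm of where they started. That was before the bolt work; in the last pictures all three bottles still stand.

**Rail:** Simply squeezing the head did not level it, because its corners jammed on the pads at about -0.2 rad. I opened a little, pressed one pad on the head and drew it up about 3 mm until the rail was level. Then I closed on the flats at a 60 N setting.
- The rail end is 64–67 mm high against 68 mm when level, about -0.005 to -0.02 rad. It did not move over the last 0.75 s.
- The two camera views differ slightly: the top view alone suggests a somewhat larger droop, up to about -0.05 to -0.07 rad by eye. The height from both views together supports near level.
- About 7.5 N of sideways push on the bolt head remains. As far as the pictures show, nothing touches the rail.

The job was handed in at about 18 s of the 48 s allowed.

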